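# Slide an insole's heel over the slab edge for pasting

### The arm

A 6-joint arm with a two-finger parallel gripper is mounted at the origin on the work surface. World frame = base frame: x ahead of the robot, y to its left, z up, the work surface at z = 0. Lengths are in m, angles in rad, forces in N, time in s.
With the tool pointing down it reaches from about 0.35 to 0.975 m from the base axis. Payload 4.9 kg.
Tool frame: the origin (TCP) lies midway between the tips of the shut fingers; the grasp point (between the pads) lies 19 mm behind it (manip.pinch_z is the x of the grasp point in the tool frame, in m); x points along the fingers, y is the direction in which the jaws open and shut, and the axes are right-handed (so a half turn about x gives the same grasp; the last joint's range is limited). The gripper opens to 85 mm and grips with 20 to 120 N. Pads are 22 mm wide; open, the fingers measure 114 mm over their backs; the gripper's body (76 mm by 85 mm) begins 54 mm behind the grasp point. The pads swing forward as they close: fully open they stand 13 mm farther back than shut.
Start: joints at [-1.296, 0.053, 1.613, -0, 1.476, -0.119], TCP at [0.24, -0.577, 0.231] pointing down, gripper open.
Joint ranges: [-3.01, 3.01], [-1.01, 2.22], [0.06, 2.58], [-1.02, 4.17], [0.09, 2.62], [-3.14, 3.14]. Speed limits (rad/s): [2.57, 2.57, 3.14, 3.14, 3.14, 3.14].

### API

Orientations are given as a unit quaternion [w, x, y, z].
In Python, from plant import sensors, cams, workorder, manip gives the robot as it stands.
- The arm moves only by the tool drive_tool, never from a script. Its argument "series" is a list of rows, each an object of numbers: "x", "y", "z": the shift along the tool's x, y, z in units of 25 mm (1.0 is 25 mm); "ax", "ay", "az": the turn, a rotation vector about the tool's x, y, z in units of 5 degrees (1.0 is 5 degrees). A call has 1 to 5 rows; each row is the pose to reach, as a shift and turn from the pose commanded when the call began, along the tool's axes at that moment; what a row does not reach only later rows make up. A row lasts 1/12 s, in which the tool goes at most 41.7 mm and 7.16 degrees, less where a joint would pass 70% of its speed; a pose out of reach is approached as far as the arm can. A call with a gripper value outside its range is refused whole. "hand" is the opening, from 0 (shut) to 1 (fully open), set as the call begins (left out, the last holds). The fingers move at their own pace and stop on an object; the grip force is fixed at half the most. Time passes only in rows, so rows that repeat a pose let the fingers close. It gives the time, the measured TCP pose, the force and the opening at its end, in the units of the state.
- sensors.state(): the state, without advancing time (a new reading comes with each control period).
- cams.grab_frame(name): name is "scene" or "top"; returns a dict with "img" (480x640x3 uint8, blue, green, red), "camera_matrix" (3x3 intrinsics, pixels), "cam_to_world" (4x4, takes a point from camera to world coordinates). Camera axes: x right, y down, z forward; pixel columns grow to the right and rows downward; lengths in m; the calibration is good to about 2 mm. A picture is of the moment at which its call begins. There is no depth.
- workorder.job_done(): hands the job in, once; it reports no verdict.
The state is a dict: "time": time; "joint_pos": joint angles; "joint_vel": joint speeds; "joint_efforts": joint torques, N m; "tool_pos": TCP position; "tool_rot": TCP orientation; "contact_force": force on the tool from outside, world axes, zero at the start; "ft_torque": the same for the moment, N m; "gripper_width": opening from 0.0 (shut) to 1.0 (fully open).
Only numpy, scipy, OpenCV 4.12 (cv2) and the standard library are available. Lean on these libraries where they do the work, as an engineer would, in place of code of your own. Each camera call takes 0.05 s, during which the arm holds its last target.

### The job

One insole of the pair is already set for pasting, its heel sticking out over the left-hand edge of the marble slab; the other still lies wholly on the slab. Push that other insole along the slab until its heel sticks out over the same edge as far as the line scored across it, square to the edge, and only the heel sticks out. Slide it without lifting it or tipping it off the slab, and leave its mate, the paste pot, the loafer and the scissors where they are.

Things in the scene. Friction and masses are not known exactly. Their poses are not given: they have to be found in the camera images.
- slab: polished white marble slab, fixed, 320 (x) x 380 (y) x 30 mm thick. Origin: centre of its underside, on the desk; its top is 30 mm above. Its y axis points to the left-hand edge (the robot's left, roughly world +y), which lies at y = +190 mm and runs along the slab's x axis; the slab may be turned up to 0.3 rad. The slab is slippery for the insoles: friction about 0.35 (0.28 to 0.42), much less than between fingertips and insole
- insole: the insole to be slid: stiff tan leatherboard, 240 mm long, 80 mm wide at the ball, 57 mm at waist and heel, 5 mm thick, 50 to 100 g, lying on the nearer half of the slab (smaller x). Origin: centre of its underside. Its y axis points to the heel: heel end at y = +120 mm, rounded toe end at y = -120 mm, widest part (ball) at y = -45 mm. At the start its heel points roughly at the left-hand edge, up to 0.2 rad askew
- insole_line (a point): middle of the dark line scored across the top of the insole to be slid, 55 mm from its heel end (65 mm from the insole's origin along its y axis), 5 mm above its underside. The line runs along the insole's x axis. The insole is right when this line lies over the slab's left-hand edge
- mate: the other insole of the pair, mirror shape, same size and line, on the farther half of the slab, already set with its heel overhanging the left-hand edge; loose, not to be moved. Origin and axes as for the insole
- paste_pot: small closed round plastic pot, white with a grey lid, 60 mm across, 56 mm tall, standing on the farther right part of the slab. Origin: centre of its underside
- loafer: black shoe, 290 x 95 mm, about 105 mm tall, standing on the desk right of the slab. Origin: centre of its underside
- scissors: scissors with black loops, about 200 mm long, lying flat on the desk left of the slab. Origin: at the pivot, underside
There are look-alikes about, which are no part of the job. Leave any yellow look-alike of the insole alone.

How it is judged:
At the end, for the whole second after the job is handed in: The insole lies still and flat on the slab, its scored line within 6 mm of over the slab's left-hand edge, square to that edge within 5 degrees, its sides on the slab; the mate is within 6 mm, and pot, loafer and scissors are within 15 mm, of where they were (y of insole_line in the frame of slab between 0.184 and 0.196 m and angle between the y axis of insole and the y axis of slab, either way round below 0.09 rad and x of insole in the frame of slab above -0.117 m and z of insole in the frame of slab between 0.027 and 0.033 m and angle between insole's own z axis and vertical below 0.04 rad and linear speed of insole below 0.01 m/s and distance of mate from where it was at the start of the episode below 0.006 m and distance of each of paste_pot, loafer, scissors from where it was at the start of the episode below 0.015 m); the robot touches nothing.
It fails at once if the insole was lifted off the slab or tipped (z of insole in the frame of slab above 0.038 m or angle between insole's own z axis and vertical above 0.12 rad).
It fails at once if the insole fell off the slab (z of insole in the frame of slab below 0.015 m).
It fails at once if the mate was moved (distance of mate from where it was at the start of the episode above 0.006 m or angle between mate's own z axis and vertical above 0.12 rad).
It fails at once if the paste pot, the loafer or the scissors were moved (distance of any of paste_pot, loafer, scissors from where it was at the start of the episode above 0.015 m).
It also fails if it takes over 42 s, if anything falls off the work surface, if the arm or the gripper's body presses on something with over 40 N, if the wrist force passes 120 N, or if a joint passes its speed limit or range.

## Working session

There is one attempt and no reset: what is moved stays moved. The work goes in short steps, Python scripts to look and compute and a tool call to move; the robot and the scene stay as the last step left them, time stands still between calls to the robot, and variables do not carry over. Pictures are saved under pics/ and viewed, and the job is handed in when it is done.

Besides the shell and the picture viewer there is one more tool, called as a command line: name --argument value ..., lists and objects as JSON in quotes. drive_tool: Moves the arm, as the interface text tells. Its arguments: {"type":"object","properties":{"series":{"type":"array","items":{"type":"object","properties":{"x":{"type":"number"},"y":{"type":"number"},"z":{"type":"number"},"ax":{"type":"number"},"ay":{"type":"number"},"az":{"type":"number"}}}},"hand":{"type":"number"}},"required":["series"]}

```bash
mkdir -p pics; ls; cat > h.py <<'E'
import numpy as np, cv2
from plant import sensors, cams, workorder, manip
E
python3 - <<'E'
from h import *
for n in("scene","top"):
    f=cams.grab_frame(n); cv2.imwrite(f"pics/{n}0.png",f["img"]); np.savez(f"{n}0.npz",**f); print(n,f["camera_matrix"].tolist(),np.round(f["cam_to_world"],4).tolist())
s=sensors.state(); print(s, manip.pinch_z)
E
```

```text
pics
scene [[436.3845669414016, 0.0, 319.39957857017754], [0.0, 436.3845669414016, 241.99932938658552], [0.0, 0.0, 1.0]] [[-0.3063, 0.7562, -0.5782, 1.1956], [0.9519, 0.2432, -0.1862, 0.2852], [-0.0002, -0.6075, -0.7943, 1.1004], [0.0, 0.0, 0.0, 1.0]]
top [[508.0305016385989, 0.0, 310.1656858543378], [0.0, 508.0305016385989, 241.19371322855466], [0.0, 0.0, 1.0]] [[0.0077, -0.9883, 0.1522, 0.2161], [-1.0, -0.0074, 0.0024, 0.0594], [-0.0012, -0.1522, -0.9883, 1.4943], [0.0, 0.0, 0.0, 1.0]]
{'time': 0.1, 'joint_pos': array([-1.29601835e+00,  5.33011120e-02,  1.61417679e+00,  1.24409166e-05,
        1.47599647e+00, -1.18973511e-01]), 'joint_vel': array([-0.00053343, -0.0017365 , -0.00440724, -0.00101085,  0.00081103,
        0.00054321]), 'joint_efforts': array([ 2.34083036e-04, -3.94910073e+01, -3.71360385e+01, -1.69162809e-04,
        3.92976362e-03,  6.71851950e-06]), 'tool_pos': array([ 0.23964762, -0.57661157,  0.23016758]), 'tool_rot': array([-0.13765052, -0.6933996 , -0.13897774,  0.69349442]), 'contact_force': array([-0.07606706, -0.32305864, -1.35307618]), 'ft_torque': array([0.00327092, 0.00029839, 0.04885396]), 'gripper_width': 0.9970749648946191} -0.0187
```

View pics/top0.png

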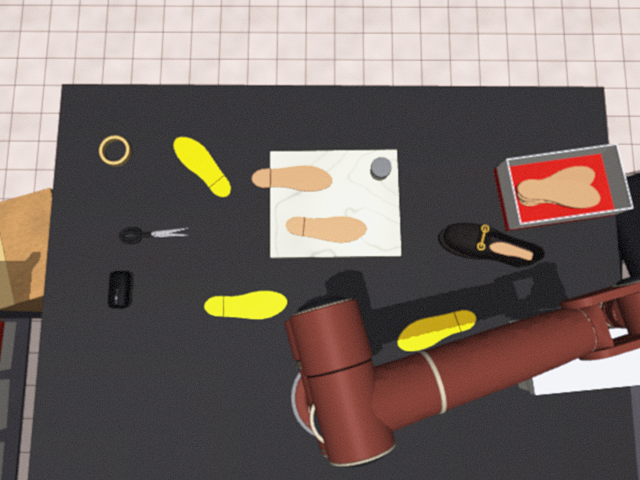

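View pics/scene0.png

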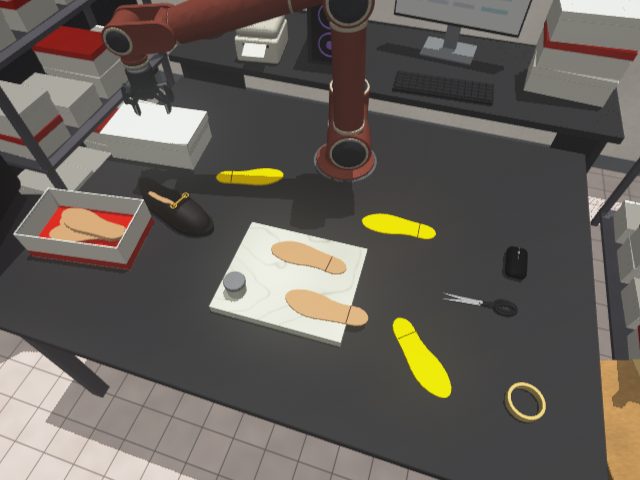

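The top view shows tan insoles at (291,179), overhanging the left edge (the mate), at (327,229), wholly on the nearer half of the slab (the target), and a pair in the red box at (560,187). There are yellow look-alikes at (202,166), (246,305) and (437,330). I'll confirm the target in an enlarged crop and measure it.

```bash
cat >> h.py <<'E'
def ray(f,uv,z):
    K=f["camera_matrix"];T=f["cam_to_world"]
    uv=np.atleast_2d(np.asarray(uv,float)); d=np.c_[uv,np.ones(len(uv))]@np.linalg.inv(K).T@T[:3,:3].T
    o=T[:3,3]; return o+d*((z-o[2])/d[:,2])[:,None]
def proj(f,P):
    K=f["camera_matrix"];T=f["cam_to_world"]; P=np.atleast_2d(P)
    c=(P-T[:3,3])@T[:3,:3]; q=c@K.T; return q[:,:2]/q[:,2:]
E
python3 - <<'E'
from h import *
t=dict(np.load("top0.npz")); s=dict(np.load("scene0.npz"))
cv2.imwrite("pics/c1.png",cv2.resize(t["img"][140:270,240:420],None,fx=4.4,fy=4.4,interpolation=cv2.INTER_CUBIC))
cv2.imwrite("pics/c2.png",cv2.resize(s["img"][215:350,200:380],None,fx=4.4,fy=4.4,interpolation=cv2.INTER_CUBIC))
for n,f,box in(("top",t,(140,270,240,420)),("scene",s,(215,350,200,380))):
    a,b,c,d=box; im=f["img"][a:b,c:d]; hsv=cv2.cvtColor(im,cv2.COLOR_BGR2HSV)
    tan=((hsv[...,1]>70)&(hsv[...,2]>120)).astype(np.uint8)
    k,l,st,ce=cv2.connectedComponentsWithStats(tan)
    for i in range(1,k):
        if st[i,4]<200: continue
        m=(l==i); v,u=np.nonzero(m); P=ray(f,np.c_[u+c,v+a],0.035)[:,:2]
        mu=P.mean(0); w,V=np.linalg.eigh(np.cov((P-mu).T)); ax=V[:,1]; ax=ax*np.sign(ax[1]); pr=(P-mu)@ax; lat=(P-mu)@V[:,0]
        print(n,"tan",st[i],mu.round(4),"ax ang",np.arctan2(-ax[0],ax[1]).round(4),"len",np.ptp(pr).round(3),np.ptp(lat).round(3), "mid",(mu+ax*(pr.max()+pr.min())/2).round(4))
    g=((im.min(2)>110)|(tan>0)).astype(np.uint8)
    if 1:
        cs,_=cv2.findContours(g,cv2.RETR_EXTERNAL,cv2.CHAIN_APPROX_NONE); q=max(cs,key=cv2.contourArea)
        print(n,cv2.approxPolyDP(cv2.convexHull(q),4,True)[:,0]+[c,a])
E
```

```text
top tan [  11   26   81   25 1570] [0.6302 0.116 ] ax ang -0.0175 len 0.237 0.074 mid [0.6303 0.1211]
top tan [  46   77   81   26 1578] [0.4804 0.0135] ax ang -0.052 len 0.234 0.076 mid [0.4806 0.0176]
top [[396 149]
 [399 256]
 [270 257]
 [251 178]
 [270 151]]
scene tan [162   0  18  18 247] [0.2932 0.1699] ax ang -1.0364 len 0.076 0.062 mid [0.2981 0.1728]
scene tan [  71   26   75   33 1313] [0.4831 0.017 ] ax ang -0.0526 len 0.237 0.078 mid [0.4833 0.0207]
scene tan [  86   75   82   36 1694] [0.6332 0.1184] ax ang -0.0111 len 0.237 0.079 mid [0.6332 0.1208]
scene [[209 305]
 [252 222]
 [367 249]
 [367 320]
 [335 344]
 [233 317]]
```

View pics/c1.png

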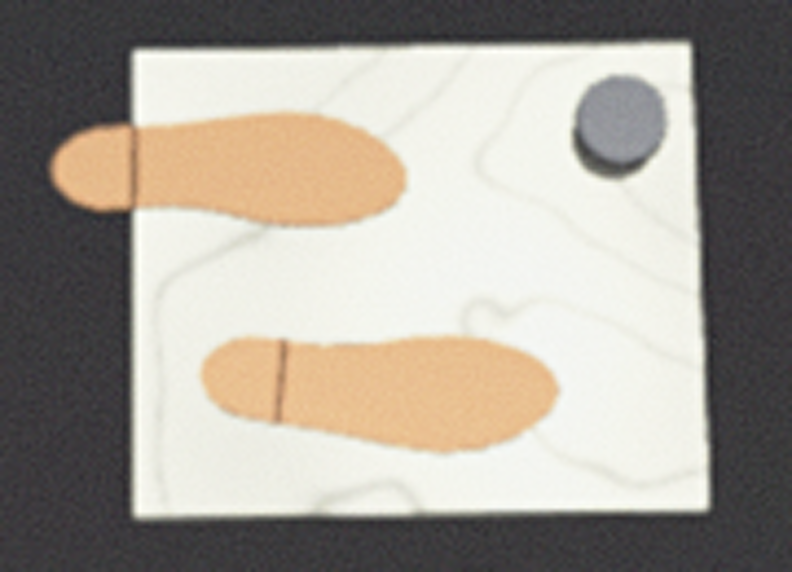

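View pics/c2.png

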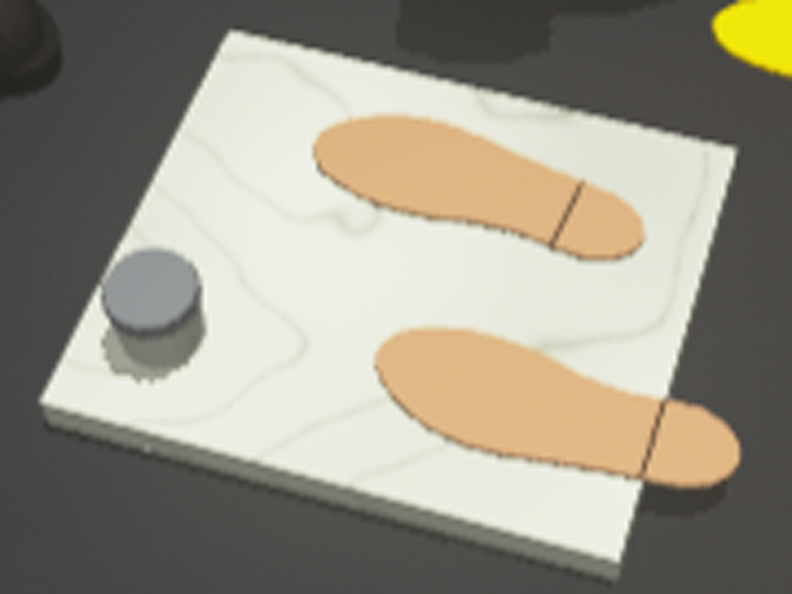

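```bash
cat >> h.py <<'E'
from scipy.ndimage import map_coordinates
def edgefit(f,A,B,z,R=5,mode="step",n=60):
    """world endpoints A,B (xy) of guessed line at height z; refine in the image across the line; returns world pts fitted line"""
    P=np.array([[*(np.array(A)+(np.array(B)-A)*k),z] for k in np.linspace(.1,.9,n)]); q=proj(f,P)
    d=q[-1]-q[0]; d/=np.hypot(*d); nrm=np.array([-d[1],d[0]])
    t=np.arange(-R,R+.01,.1); g=f["img"].astype(float).mean(2)
    pts=[]
    for p in q:
        xy=p+t[:,None]*nrm; v=map_coordinates(g,[xy[:,1],xy[:,0]],order=1)
        w=np.abs(np.gradient(v)) if mode=="step" else np.clip(np.median(v)-v-10,0,None)
        k=np.argmax(np.convolve(w,np.ones(9),"same")); sel=abs(np.arange(len(t))-k)<15; w=w*sel
        if w.sum()>0: pts.append(p+(w@t)/w.sum()*nrm)
    W=ray(f,np.array(pts),z)[:,:2]
    for _ in range(4):
        c=W.mean(0); V=np.linalg.svd(W-c)[2]; r=(W-c)@V[1]; W=W[abs(r)<max(2.5*np.std(r),.0004)]
    c=W.mean(0);V=np.linalg.svd(W-c)[2]; return c,V[0],V[1],np.std((W-c)@V[1])
E
python3 - <<'E'
from h import *
for n,c,ll in(("top",[[270,150.5],[270.3,257],[396.5,149.5],[401,256]],[[304.3,217.5],[303,236]]),
           ("scene",[[341,344.5],[367.3,249],[252,222],[209.5,306.5]],[[332.3,256.5],[325.5,271]])):
    f=dict(np.load(n+"0.npz")); C=ray(f,c,.03)[:,:2]; L=ray(f,ll,.035)[:,:2]
    print(n,C.round(4).tolist(),"line",L.round(4).tolist())
    print([np.hypot(*(C[i]-C[j])).round(4) for i,j in((0,1),(0,2),(1,2),(1,3),(0,3))])
    # left edge avoiding mate: use the near part
    c,d,nn,r=edgefit(f,C[0],C[1],.03); d=d*np.sign(d[0]); print("left edge",c.round(4),"ang",np.arctan2(d[1],d[0]).round(4),r.round(5))
    c,d,nn,r=edgefit(f,L[0],L[1],.035,R=3,mode="dark",n=30); d=d*np.sign(d[0]); print("line",c.round(4),"ang",np.arctan2(d[1],d[0]).round(4),r.round(5))
from scipy.spatial.transform import Rotation as Ro
s=sensors.state(); w,x,y,z=s["tool_rot"]; print(Ro.from_quat([x,y,z,w]).as_matrix().round(3))
E
```

```text
top [[0.7159, 0.1855], [0.3943, 0.1783], [0.7218, -0.1938], [0.4001, -0.201]] line [[0.5109, 0.0806], [0.456, 0.0839]]
[np.float64(0.3217), np.float64(0.3794), np.float64(0.4957), np.float64(0.3794), np.float64(0.4991)]
left edge [0.5551 0.183 ] ang 0.0153 0.00085
line [0.4835 0.0832] ang -0.0853 0.0001
scene [[0.7207, 0.1916], [0.3973, 0.1816], [0.4057, -0.1957], [0.7242, -0.187]] line [[0.4603, 0.089], [0.5162, 0.0851]]
[np.float64(0.3235), np.float64(0.4992), np.float64(0.3775), np.float64(0.4927), np.float64(0.3786)]
left edge [0.5448 0.1844] ang 0.0225 0.00027
line [0.4878 0.0848] ang -0.0874 0.00018
[[-0.     0.384 -0.923]
 [ 0.002 -0.923 -0.384]
 [-1.    -0.002 -0.   ]]
```

Both cameras agree that the line is 98.5 mm short of the edge and needs about +0.105 rad of turn. I'll press lightly with two spread fingertips along the insole and drag it. First I'll approach at height.

drive_tool --series '[{"y":-1.1,"z":-1.1},{"y":-2.2,"z":-2.2},{"y":-3.3,"z":-3.3},{"y":-4.4,"z":-4.4},{"y":-5.5,"z":-5.5}]' --hand 0.6

```text
schema error: expected keys x, y, z, ax, ay, az
```

drive_tool --series '[{"y":-1.1,"z":-1.1},{"y":-2.2,"z":-2.2},{"y":-3.3,"z":-3.3},{"y":-4.4,"z":-4.4},{"y":-5.5,"z":-5.5}]'

```text
schema error: expected keys x, y, z, ax, ay, az
```

drive_tool --series '[{"y":-1.1,"z":-1.1},{"y":-2.2,"z":-2.2},{"y":-3.3,"z":-3.3},{"y":-4.4,"z":-4.4},{"y":-5.5,"z":-5.5}]'

```text
schema error: expected keys x, y, z, ax, ay, az
```

drive_tool --series '[{"ax":1.1},{"ax":2.2},{"ax":3.3},{"ax":4.4},{"ax":5.5}]'

```text
schema error: expected keys x, y, z, ax, ay, az
```

drive_tool --series '[{"x":0,"y":-1.1,"z":-1.1,"ax":0,"ay":0,"az":0},{"x":0,"y":-2.2,"z":-2.2,"ax":0,"ay":0,"az":0},{"x":0,"y":-3.3,"z":-3.3,"ax":0,"ay":0,"az":0},{"x":0,"y":-4.4,"z":-4.4,"ax":0,"ay":0,"az":0},{"x":0,"y":-5.5,"z":-5.5,"ax":0,"ay":0,"az":0}]' --hand 0.6

```text
time: 0.52
tool_pos: [0.3141, -0.3955, 0.2305]
tool_rot: [-0.138, -0.693, -0.138, 0.694]
contact_force: [1.6, 0.1, -0.1]
gripper_width: 0.596
```

drive_tool --series '[{"x":0,"y":-1.1,"z":-1.1,"ax":0,"ay":0,"az":0},{"x":0,"y":-2.2,"z":-2.2,"ax":0,"ay":0,"az":0},{"x":0,"y":-3.3,"z":-3.3,"ax":0,"ay":0,"az":0},{"x":0,"y":-4.4,"z":-4.4,"ax":0,"ay":0,"az":0},{"x":0,"y":-5.5,"z":-5.5,"ax":0,"ay":0,"az":0}]'

```text
time: 0.93
tool_pos: [0.3883, -0.2157, 0.2309]
tool_rot: [-0.138, -0.693, -0.138, 0.693]
contact_force: [0.6, 0.5, 0.1]
gripper_width: 0.602
```

drive_tool --series '[{"x":0,"y":-1.1,"z":-1.1,"ax":0,"ay":0,"az":0},{"x":0,"y":-2.2,"z":-2.2,"ax":0,"ay":0,"az":0},{"x":0,"y":-3.3,"z":-3.3,"ax":0,"ay":0,"az":0},{"x":0,"y":-4.4,"z":-4.4,"ax":0,"ay":0,"az":0},{"x":0,"y":-5.5,"z":-5.5,"ax":0,"ay":0,"az":0}]'

```text
time: 1.35
tool_pos: [0.4625, -0.0359, 0.231]
tool_rot: [-0.138, -0.693, -0.138, 0.693]
contact_force: [1.3, 0.5, 1.0]
gripper_width: 0.601
```

drive_tool --series '[{"x":0,"y":0,"z":0,"ax":1.1,"ay":0,"az":0},{"x":0,"y":0,"z":0,"ax":2.2,"ay":0,"az":0},{"x":0,"y":0,"z":0,"ax":3.3,"ay":0,"az":0},{"x":0,"y":0,"z":0,"ax":4.4,"ay":0,"az":0},{"x":0,"y":0,"z":0,"ax":5.5,"ay":0,"az":0}]'

```text
time: 1.77
tool_pos: [0.4621, -0.0376, 0.2307]
tool_rot: [0.032, -0.706, 0.032, 0.707]
contact_force: [-0.4, 0.5, 0.3]
gripper_width: 0.6
```

drive_tool --series '[{"x":1.4,"y":-0.5,"z":-0.2,"ax":0,"ay":0,"az":0},{"x":2.8,"y":-1,"z":-0.45,"ax":0,"ay":0,"az":0},{"x":4.2,"y":-1.5,"z":-0.45,"ax":0,"ay":0,"az":0},{"x":5.6,"y":-1.5,"z":-0.45,"ax":0,"ay":0,"az":0},{"x":7.0,"y":-1.5,"z":-0.45,"ax":0,"ay":0,"az":0}]'

```text
time: 2.18
tool_pos: [0.4764, -0.0008, 0.0545]
tool_rot: [0.03, -0.706, 0.03, 0.706]
contact_force: [0.6, 0.3, -0.2]
gripper_width: 0.602
```

```bash
python3 - <<'E'
from h import *
for n in("scene","top"):
    f=cams.grab_frame(n); cv2.imwrite(f"pics/{n}1.png",f["img"])
    i=f["img"]; c=i[200:330,200:400] if n=="scene" else i[140:270,240:420]
    cv2.imwrite(f"pics/{n}1c.png",cv2.resize(c,None,fx=4,fy=4,interpolation=cv2.INTER_CUBIC))
s=sensors.state(); print(s["tool_pos"],s["tool_rot"],s["contact_force"])
E
```

```text
[ 4.70916413e-01 -4.15412160e-04  4.94950761e-02] [ 0.03090911 -0.7013873   0.02974001  0.71148859] [-1.22728819  0.32768453 -0.57683085]
```

View pics/scene1c.png

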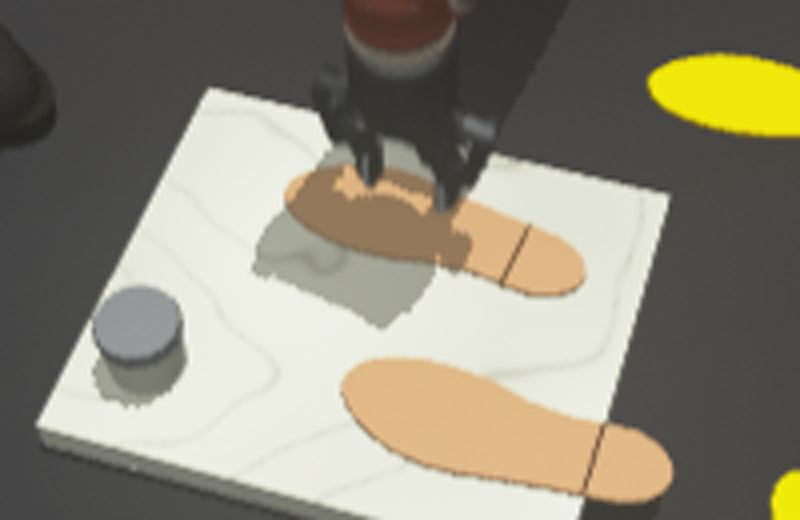

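drive_tool --series '[{"x":0,"y":0,"z":0,"ax":0,"ay":0,"az":0},{"x":0,"y":0,"z":0,"ax":0,"ay":0,"az":0}]'

```text
time: 2.45
tool_pos: [0.4784, -0.0019, 0.0585]
tool_rot: [-0.03, 0.708, -0.031, -0.705]
contact_force: [0.3, -0.4, 1.3]
gripper_width: 0.598
```

```bash
python3 - <<'E'
from h import *
s=sensors.state(); print(s["tool_pos"],s["tool_rot"],s["contact_force"],s["joint_pos"],s["joint_vel"])
E
```

```text
[ 0.47842692 -0.00187212  0.0585155 ] [-0.03040089  0.70757082 -0.03064918 -0.70532259] [ 0.25059263 -0.42646657  1.26516376] [-1.59644280e-01 -1.28027685e-01  2.09357853e+00  2.24547011e-05
  1.17284307e+00  1.49750816e+00] [-0.00181725 -0.02246988 -0.02460076  0.00077787 -0.00586677  0.00074216]
```

drive_tool --series '[{"x":0.15,"y":0,"z":0,"ax":0,"ay":0,"az":0},{"x":0.25,"y":0,"z":0,"ax":0,"ay":0,"az":0},{"x":0.35,"y":0,"z":0,"ax":0,"ay":0,"az":0},{"x":0.4,"y":0,"z":0,"ax":0,"ay":0,"az":0},{"x":0.4,"y":0,"z":0,"ax":0,"ay":0,"az":0}]'

```text
time: 2.87
tool_pos: [0.4769, -0.0016, 0.0464]
tool_rot: [-0.03, 0.706, -0.03, -0.706]
contact_force: [-0.1, 0.3, 0.6]
gripper_width: 0.602
```

drive_tool --series '[{"x":0.05,"y":0,"z":0,"ax":0,"ay":0,"az":0},{"x":0.1,"y":0,"z":0,"ax":0,"ay":0,"az":0},{"x":0.15,"y":0,"z":0,"ax":0,"ay":0,"az":0},{"x":0.15,"y":0,"z":0,"ax":0,"ay":0,"az":0},{"x":0.15,"y":0,"z":0,"ax":0,"ay":0,"az":0}]'

```text
time: 3.28
tool_pos: [0.4767, -0.0015, 0.0424]
tool_rot: [0.03, -0.706, 0.03, 0.707]
contact_force: [-0.5, -0.0, 0.3]
gripper_width: 0.601
```

drive_tool --series '[{"x":0.06,"y":0,"z":0,"ax":0,"ay":0,"az":0},{"x":0.12,"y":0,"z":0,"ax":0,"ay":0,"az":0},{"x":0.18,"y":0,"z":0,"ax":0,"ay":0,"az":0},{"x":0.2,"y":0,"z":0,"ax":0,"ay":0,"az":0},{"x":0.2,"y":0,"z":0,"ax":0,"ay":0,"az":0}]'

```text
time: 3.7
tool_pos: [0.4767, -0.0015, 0.0373]
tool_rot: [0.031, -0.706, 0.03, 0.707]
contact_force: [0.3, 0.2, -0.2]
gripper_width: 0.597
```

drive_tool --series '[{"x":0.02,"y":0,"z":0,"ax":0,"ay":0,"az":0},{"x":0.04,"y":0,"z":0,"ax":0,"ay":0,"az":0},{"x":0.06,"y":0,"z":0,"ax":0,"ay":0,"az":0},{"x":0.08,"y":0,"z":0,"ax":0,"ay":0,"az":0},{"x":0.08,"y":0,"z":0,"ax":0,"ay":0,"az":0}]'

```text
time: 4.12
tool_pos: [0.4768, -0.0015, 0.0355]
tool_rot: [0.03, -0.706, 0.03, 0.706]
contact_force: [-0.2, 0.0, -0.6]
gripper_width: 0.6
```

drive_tool --series '[{"x":0.04,"y":0,"z":0,"ax":0,"ay":0,"az":0},{"x":0.08,"y":0,"z":0,"ax":0,"ay":0,"az":0},{"x":0.08,"y":0,"z":0,"ax":0,"ay":0,"az":0}]'

```text
time: 4.37
tool_pos: [0.4767, -0.0015, 0.0333]
tool_rot: [0.03, -0.706, 0.03, 0.707]
contact_force: [-0.6, -0.5, -0.2]
gripper_width: 0.6
```

drive_tool --series '[{"x":0.02,"y":0,"z":0,"ax":0,"ay":0,"az":0},{"x":0.04,"y":0,"z":0,"ax":0,"ay":0,"az":0},{"x":0.04,"y":0,"z":0,"ax":0,"ay":0,"az":0}]'

```text
time: 4.62
tool_pos: [0.4769, -0.0015, 0.0325]
tool_rot: [0.03, -0.706, 0.03, 0.706]
contact_force: [0.4, 0.7, 0.5]
gripper_width: 0.597
```

drive_tool --series '[{"x":0.02,"y":0,"z":0,"ax":0,"ay":0,"az":0},{"x":0.04,"y":0,"z":0,"ax":0,"ay":0,"az":0},{"x":0.04,"y":0,"z":0,"ax":0,"ay":0,"az":0}]'

```text
time: 4.87
tool_pos: [0.4771, -0.0016, 0.0318]
tool_rot: [-0.03, 0.707, -0.03, -0.706]
contact_force: [-0.1, -0.8, 1.7]
gripper_width: 0.598
```

drive_tool --series '[{"x":0.02,"y":0,"z":0,"ax":0,"ay":0,"az":0},{"x":0.04,"y":0,"z":0,"ax":0,"ay":0,"az":0},{"x":0.04,"y":0,"z":0,"ax":0,"ay":0,"az":0}]'

```text
time: 5.12
tool_pos: [0.4777, -0.0017, 0.0317]
tool_rot: [-0.03, 0.707, -0.03, -0.706]
contact_force: [-2.7, 0.2, 6.6]
gripper_width: 0.602
```

drive_tool --series '[{"x":0.02,"y":-0.1,"z":0.01,"ax":0,"ay":0,"az":0},{"x":0.02,"y":-0.3,"z":0.03,"ax":0,"ay":0,"az":0},{"x":0.02,"y":-0.5,"z":0.05,"ax":0,"ay":0,"az":0},{"x":0.02,"y":-0.7,"z":0.07,"ax":0,"ay":0,"az":0},{"x":0.02,"y":-0.8,"z":0.08,"ax":0,"ay":0,"az":0}]'

```text
time: 5.53
tool_pos: [0.4784, 0.0183, 0.0318]
tool_rot: [-0.03, 0.708, -0.031, -0.705]
contact_force: [0.1, -3.0, 6.0]
gripper_width: 0.604
```

```bash
cat > look.py <<'E'
from h import *
import sys
k=sys.argv[1]
for n in("scene","top"):
    f=cams.grab_frame(n); np.savez(f"{n}{k}.npz",**f)
    i=f["img"]; c=i[200:350,200:400] if n=="scene" else i[140:270,240:420]
    cv2.imwrite(f"pics/{n}{k}c.png",cv2.resize(c,None,fx=4,fy=4,interpolation=cv2.INTER_CUBIC))
s=sensors.state(); print(s["tool_pos"],s["tool_rot"],s["contact_force"],s["ft_torque"])
E
python3 look.py 2
```

```text
[0.47842076 0.01858669 0.03176856] [-0.0302672   0.70778905 -0.03042497 -0.70511905] [-0.34393153  1.06141388  7.11326849] [0.0758517  0.00266924 0.02674848]
```

View pics/scene2c.png

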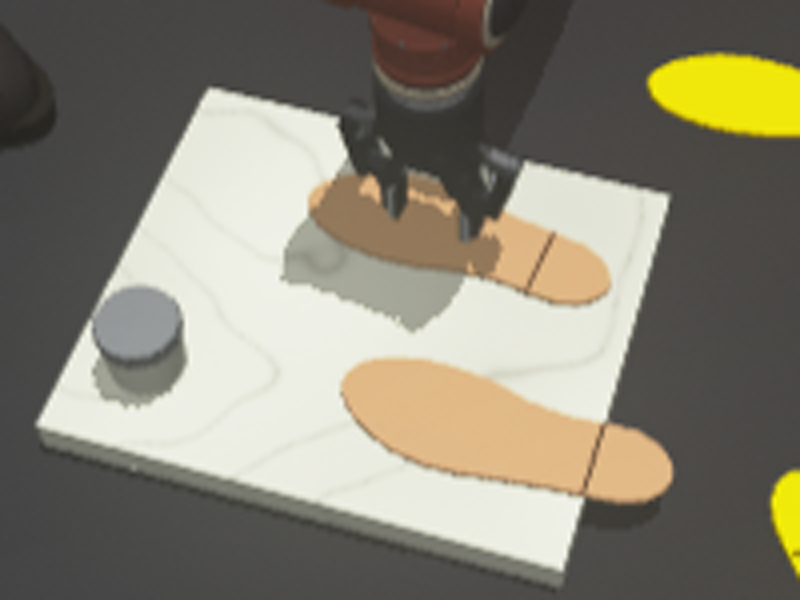

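The insole follows the fingers: the line moved about 20 mm with no slip. Next I'll turn it square.

drive_tool --series '[{"x":0,"y":0,"z":0,"ax":-0.2,"ay":0,"az":0},{"x":0,"y":0,"z":0,"ax":-0.5,"ay":0,"az":0},{"x":0,"y":0,"z":0,"ax":-0.9,"ay":0,"az":0},{"x":0,"y":0,"z":0,"ax":-1.1,"ay":0,"az":0},{"x":0,"y":0,"z":0,"ax":-1.2,"ay":0,"az":0}]'

```text
time: 6.05
tool_pos: [0.4785, 0.0184, 0.0318]
tool_rot: [0.007, 0.708, 0.007, -0.706]
contact_force: [1.3, -0.0, 5.8]
gripper_width: 0.596
```

```bash
cat > meas.py <<'E'
from h import *
import sys
k=sys.argv[1]; p=np.array([float(sys.argv[2]),float(sys.argv[3])])  # predicted line mid xy (top-cam frame)
a=float(sys.argv[4]) if len(sys.argv)>4 else 0.018
for n,off,edge in(("top",[0,0],None),("scene",[.004,.0016],None)):
    f=dict(np.load(f"{n}{k}.npz")); 
    A=p+off-.024*np.array([np.cos(a),np.sin(a)]);B=2*(p+off)-A
    c,d,nn,r=edgefit(f,A,B,.035,R=4,mode="dark",n=30); d=d*np.sign(d[0])
    f0=dict(np.load(f"{n}0.npz")); E=([.7159,.1855],[.3943,.1783]) if n=="top" else ([.7207,.1916],[.3973,.1816])
    e,ed,_,_=edgefit(f0,E[0],E[1],.03); ed=ed*np.sign(ed[0])
    print(n,"line",c.round(4),"ang",np.arctan2(d[1],d[0]).round(4),"res",r.round(5),"edge ang",np.arctan2(ed[1],ed[0]).round(4),"short of edge mm",((e-c)@np.array([-ed[1],ed[0]])*1000).round(2))
E
python3 look.py 3; python3 meas.py 3 .479 .1035 0.018
```

```text
[0.47853337 0.01840428 0.03177581] [ 0.00661495  0.7084986   0.00646774 -0.70565157] [0.4784803  0.4694074  6.50275128] [ 0.08328155 -0.07696428 -0.02940918]
top line [0.479  0.1037] ang -0.0788 res 0.00023 edge ang 0.0153 short of edge mm 78.11
scene line [0.483  0.1052] ang -0.0617 res 0.00024 edge ang 0.0224 short of edge mm 77.74
```

View pics/top3c.png

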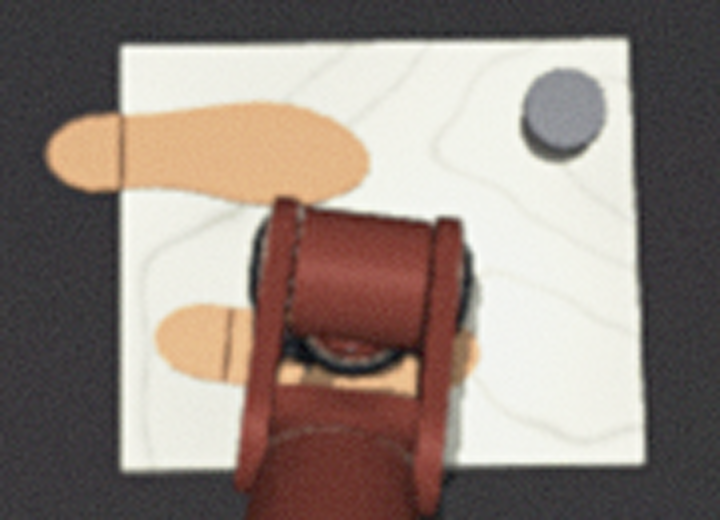

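View pics/scene3c.png

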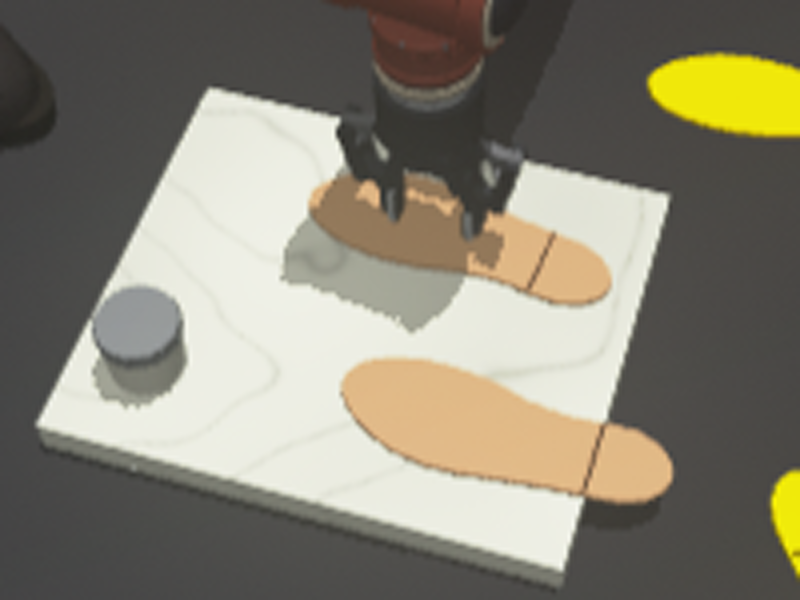

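The turn mostly slipped: only about 0.02 of 0.105 rad reached the insole. The torque reading shows the heel-side finger carries most of the load. I'll tilt slightly to load the toe-side finger, press a bit more and turn again.

drive_tool --series '[{"x":0.01,"y":0,"z":0,"ax":0,"ay":0,"az":-0.06},{"x":0.03,"y":0,"z":0,"ax":0,"ay":0,"az":-0.12},{"x":0.04,"y":0,"z":0,"ax":0,"ay":0,"az":-0.12},{"x":0.04,"y":0,"z":0,"ax":0,"ay":0,"az":-0.12}]'

```text
time: 6.48
tool_pos: [0.4786, 0.0183, 0.0319]
tool_rot: [0.003, 0.708, 0.01, -0.706]
contact_force: [-3.4, 0.5, 13.8]
gripper_width: 0.597
```

```bash
python3 - <<'E'
from h import *
s=sensors.state(); print(s["tool_pos"],s["tool_rot"],s["contact_force"],s["ft_torque"])
E
```

```text
[0.47861946 0.01834707 0.031921  ] [ 0.0029865   0.7081408   0.01005537 -0.70599332] [-3.44145884  0.50388225 13.76354013] [-0.12246415  0.70323217 -0.05837749]
```

drive_tool --series '[{"x":0,"y":0,"z":0,"ax":-0.2,"ay":0,"az":0},{"x":0,"y":0,"z":0,"ax":-0.5,"ay":0,"az":0},{"x":0,"y":0,"z":0,"ax":-0.8,"ay":0,"az":0},{"x":0,"y":0,"z":0,"ax":-1.0,"ay":0,"az":0},{"x":0,"y":0,"z":0,"ax":-1.0,"ay":0,"az":0}]'

```text
time: 6.9
tool_pos: [0.4787, 0.018, 0.0319]
tool_rot: [0.034, 0.707, 0.041, -0.705]
contact_force: [-4.4, -0.0, 12.9]
gripper_width: 0.603
```

```bash
python3 look.py 4; python3 meas.py 4 .478 .1035 0.0
```

```text
[0.47872592 0.01804185 0.0319166 ] [ 0.03425425  0.70748096  0.04061153 -0.70473261] [-3.32431568  0.08325214 13.01254527] [-0.3342014   0.5588863  -0.11417141]
top line [0.4787 0.1036] ang -0.0815 res 0.00022 edge ang 0.0153 short of edge mm 78.23
scene line [0.482  0.1051] ang -0.0511 res 0.00027 edge ang 0.0224 short of edge mm 77.83
```

View pics/scene4c.png

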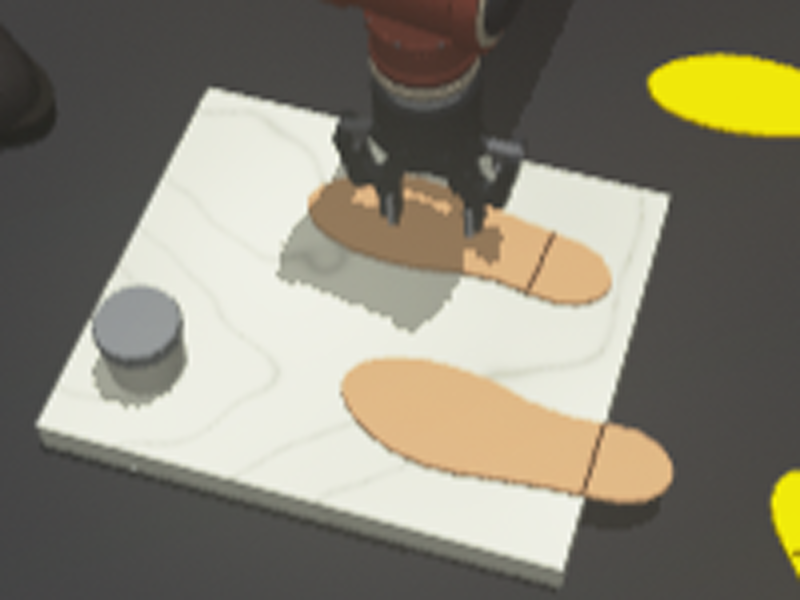

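Still no turn: with rigid contact only one finger bears at a time. A single-finger drag translates the insole cleanly, though (the angle held). So I'll set the angle by pushing the toe sideways with the shut fingers, then press-drag for the translation. Lifting and looking first.

drive_tool --series '[{"x":-0.2,"y":0,"z":0,"ax":0,"ay":0,"az":0},{"x":-0.7,"y":0,"z":0,"ax":0.2,"ay":0,"az":0.12},{"x":-1.4,"y":0.3,"z":0.6,"ax":0.5,"ay":0,"az":0.12},{"x":-1.8,"y":1.3,"z":1.6,"ax":0.9,"ay":0,"az":0.12},{"x":-2,"y":2.3,"z":2.5,"ax":1.0,"ay":0,"az":0.12}]'

```text
time: 7.42
tool_pos: [0.4208, -0.046, 0.0799]
tool_rot: [0.007, 0.708, 0.007, -0.706]
contact_force: [0.3, -0.6, -0.1]
gripper_width: 0.601
```

drive_tool --series '[{"x":0,"y":0.2,"z":0.2,"ax":0,"ay":0,"az":0},{"x":0,"y":0.3,"z":0.3,"ax":0,"ay":0,"az":0},{"x":0,"y":0.3,"z":0.3,"ax":0,"ay":0,"az":0}]' --hand 0

```text
time: 7.67
tool_pos: [0.4128, -0.0536, 0.0781]
tool_rot: [0.006, 0.707, 0.006, -0.707]
contact_force: [-0.3, 0.3, -0.5]
gripper_width: 0.179
```

```bash
python3 look.py 5; python3 meas.py 5 .478 .1035 -0.06
```

```text
[ 0.41332112 -0.05287443  0.07803548] [ 0.00648086  0.70711258  0.00691127 -0.70703751] [-0.58637022 -0.31183006 -0.37801332] [-0.00049385  0.00940942  0.03052001]
top line [0.478  0.1036] ang -0.0749 res 0.00027 edge ang 0.0153 short of edge mm 78.22
scene line [0.482  0.1051] ang -0.0508 res 0.00029 edge ang 0.0224 short of edge mm 77.82
```

View pics/top5c.png

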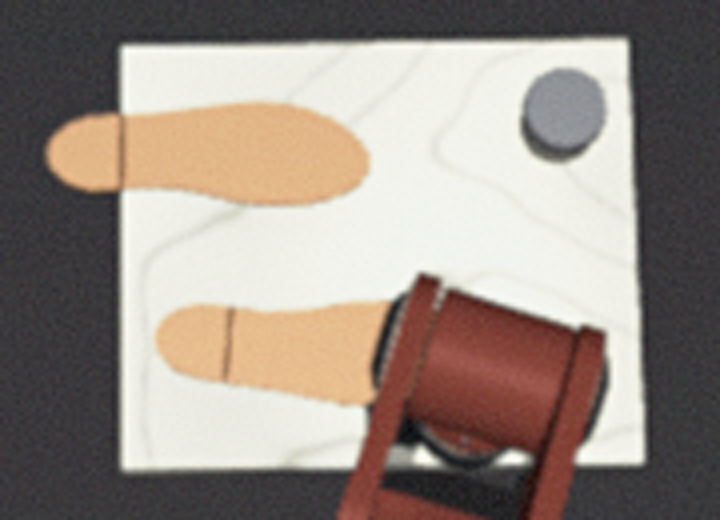

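View pics/scene5c.png

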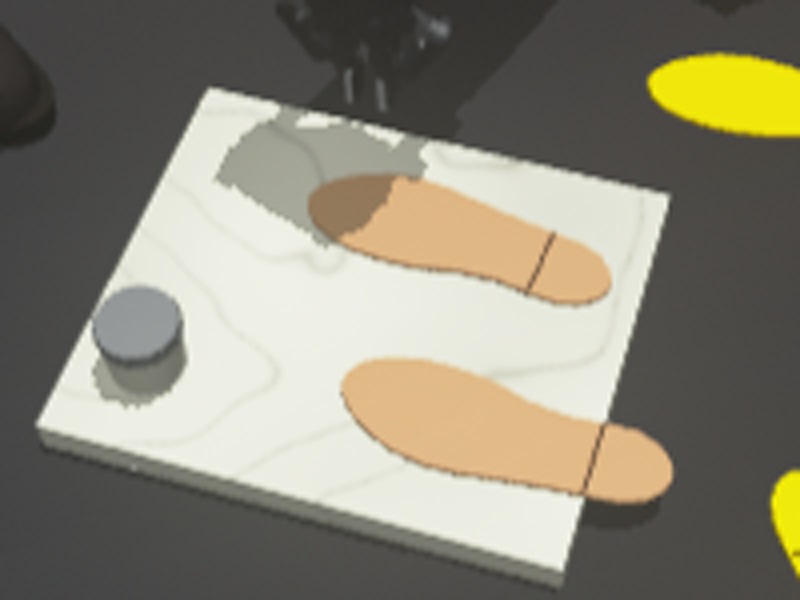

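```bash
cat > pose.py <<'E'
from h import *
import sys
# insole motion since frame 0, by registering the tan mask rectified at z=.035 (0.5 mm/px); cam names as args
def rect(f):
    X0,Y0,s=.40,-.14,.0005; H,W=280,760   # rows: x from .40..0.54 , cols: y -.14...24
    g=np.array([[X0,Y0,.035],[X0+.1,Y0,.035],[X0,Y0+.1,.035],[X0+.1,Y0+.1,.035]])
    src=np.float32([[0,0],[0,200],[200,0],[200,200]]); M=cv2.getPerspectiveTransform(np.float32(proj(f,g)),src)
    im=cv2.warpPerspective(f["img"],M,(W,H),flags=cv2.INTER_CUBIC); 
    b=im.astype(float); r=np.clip((b[...,2]-b[...,0])/np.maximum(b[...,2],30),0,1); r=cv2.GaussianBlur(np.clip(r/0.35,0,1).astype(np.float32),(0,0),1.5)
    return r
def insole_only(r):
    k,l,st,_=cv2.connectedComponentsWithStats((r>.5).astype(np.uint8)); i=1+np.argmax(st[1:,4]); return r*cv2.dilate((l==i).astype(np.uint8),np.ones((15,15)))
def run(k,cams_):
  for n in cams_:
    f0=dict(np.load(f"{n}0.npz")); f=dict(np.load(f"{n}{k}.npz"))
    a=insole_only(rect(f0)); b=insole_only(rect(f))
    ys,xs=np.nonzero(b>.5); y0,x0=np.nonzero(a>.5)
    m=np.float32([[1,0,xs.mean()-x0.mean()],[0,1,ys.mean()-y0.mean()]])
    cc,m=cv2.findTransformECC(a,b,m,cv2.MOTION_EUCLIDEAN,(3,300,1e-7),None,5)
    th=np.arctan2(m[1,0],m[0,0])   # col=y,row=x : rotation col->row = y->x = CW about z => world angle -th
    L0={"top":(.4835,.0832,-.0853),"scene":(.4878,.0848,-.0874)}[n]; p=m@np.array([(L0[1]+.14)/.0005,(L0[0]-.40)/.0005,1])
    x,y=p[1]*.0005+.40,p[0]*.0005-.14
    E={"top":(.5551,.1830),"scene":(.5448,.1844)}[n]; ea={"top":.0153,"scene":.0224}[n]; 
    print(n,"cc",round(cc,4),"line mid",round(x,4),round(y,4),"insole ang",round(L0[2]-th,4),"slab ang",ea,"short mm",round(((E[0]-x)*-np.sin(ea)+(E[1]-y)*np.cos(ea))*1000,2))
run(sys.argv[1],sys.argv[2:])
E
python3 pose.py 5 scene; python3 pose.py 0 scene top; python3 pose.py 2 scene;python3 pose.py 4 scene
```

```text
scene cc 0.9986 line mid 0.4892 0.1045 insole ang -0.0762 slab ang 0.0224 short mm 78.67
scene cc 1.0 line mid 0.4878 0.0848 insole ang -0.0874 slab ang 0.0224 short mm 98.3
top cc 1.0 line mid 0.4835 0.0832 insole ang -0.0853 slab ang 0.0153 short mm 98.69
scene cc 0.9484 line mid 0.4895 0.1041 insole ang -0.0826 slab ang 0.0224 short mm 78.99
scene cc 0.9546 line mid 0.4893 0.1052 insole ang -0.0678 slab ang 0.0224 short mm 77.89
```

drive_tool --series '[{"x":0.5,"y":0,"z":0,"ax":0,"ay":0,"az":0},{"x":1.0,"y":0,"z":0,"ax":0,"ay":0,"az":0},{"x":1.4,"y":0,"z":0,"ax":0,"ay":0,"az":0},{"x":1.6,"y":0,"z":0,"ax":0,"ay":0,"az":0},{"x":1.6,"y":0,"z":0,"ax":0,"ay":0,"az":0}]'

```text
time: 8.18
tool_pos: [0.4122, -0.0525, 0.0366]
tool_rot: [-0.006, -0.706, -0.007, 0.708]
contact_force: [0.4, 0.2, -0.4]
gripper_width: -0.001
```

drive_tool --series '[{"x":0.06,"y":0,"z":0,"ax":0,"ay":0,"az":0},{"x":0.12,"y":0,"z":0,"ax":0,"ay":0,"az":0},{"x":0.15,"y":0,"z":0,"ax":0,"ay":0,"az":0},{"x":0.15,"y":0,"z":0,"ax":0,"ay":0,"az":0}]'

```text
time: 8.52
tool_pos: [0.4135, -0.0535, 0.035]
tool_rot: [0.007, 0.707, 0.006, -0.707]
contact_force: [-0.4, 0.7, 0.5]
gripper_width: -0.001
```

```bash
python3 look.py 6; python3 -c "
from h import *
print(sensors.state()['gripper_width'])"
```

```text
[ 0.41349807 -0.05350562  0.0350303 ] [ 0.00659968  0.70749154  0.0064529  -0.70666153] [-0.25835586 -0.32343164  0.07470748] [ 0.01827205 -0.03482148 -0.00190485]
-0.0009321501024599555
```

View pics/scene6c.png

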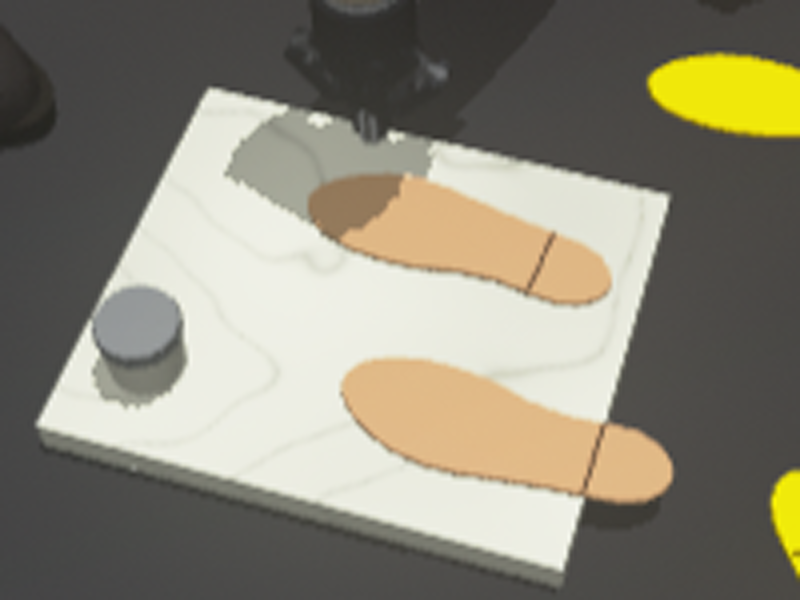

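drive_tool --series '[{"x":0.05,"y":0,"z":0,"ax":0,"ay":0,"az":0},{"x":0.1,"y":0,"z":0,"ax":0,"ay":0,"az":0},{"x":0.1,"y":0,"z":0,"ax":0,"ay":0,"az":0},{"x":0.1,"y":0,"z":0,"ax":0,"ay":0,"az":0}]'

```text
time: 8.95
tool_pos: [0.4131, -0.0534, 0.032]
tool_rot: [0.007, 0.707, 0.007, -0.707]
contact_force: [-0.0, 0.1, -1.3]
gripper_width: -0.0
```

drive_tool --series '[{"x":0,"y":0,"z":-0.06,"ax":0,"ay":0,"az":0},{"x":0,"y":0,"z":-0.18,"ax":0,"ay":0,"az":0},{"x":0,"y":0,"z":-0.3,"ax":0,"ay":0,"az":0},{"x":0,"y":0,"z":-0.4,"ax":0,"ay":0,"az":0},{"x":0,"y":0,"z":-0.4,"ax":0,"ay":0,"az":0}]'

```text
time: 9.37
tool_pos: [0.4239, -0.0533, 0.0324]
tool_rot: [0.007, 0.707, 0.007, -0.707]
contact_force: [-0.1, 0.2, 0.7]
gripper_width: 0.001
```

```bash
python3 look.py 7; python3 pose.py 7 scene
```

```text
[ 0.42336734 -0.0531978   0.03215598] [ 0.00661815  0.70718694  0.006636   -0.70696449] [-0.25228663  0.30905278  0.09358676] [-0.01068759  0.00566104 -0.02267559]
scene cc 0.9987 line mid 0.4892 0.1045 insole ang -0.0762 slab ang 0.0224 short mm 78.65
```

View pics/scene7c.png

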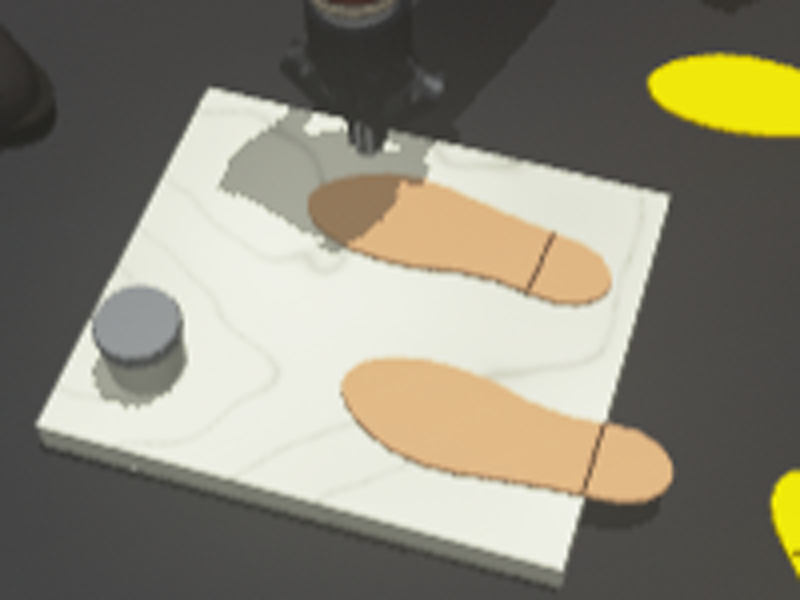

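drive_tool --series '[{"x":0,"y":0,"z":-0.1,"ax":0,"ay":0,"az":0},{"x":0,"y":0,"z":-0.25,"ax":0,"ay":0,"az":0},{"x":0,"y":0,"z":-0.4,"ax":0,"ay":0,"az":0},{"x":0,"y":0,"z":-0.5,"ax":0,"ay":0,"az":0},{"x":0,"y":0,"z":-0.5,"ax":0,"ay":0,"az":0}]'

```text
time: 9.88
tool_pos: [0.4364, -0.053, 0.0323]
tool_rot: [0.007, 0.707, 0.007, -0.707]
contact_force: [0.2, -0.2, 0.4]
gripper_width: 0.003
```

```bash
python3 look.py 8; python3 pose.py 8 scene
```

```text
[ 0.43581503 -0.05296525  0.03214361] [ 0.00659059  0.70717114  0.00661143 -0.70698079] [-0.13246213  0.15742308  0.47125475] [ 0.00346616 -0.04191369  0.01716629]
scene cc 0.9988 line mid 0.4892 0.1045 insole ang -0.0759 slab ang 0.0224 short mm 78.66
```

View pics/scene8c.png

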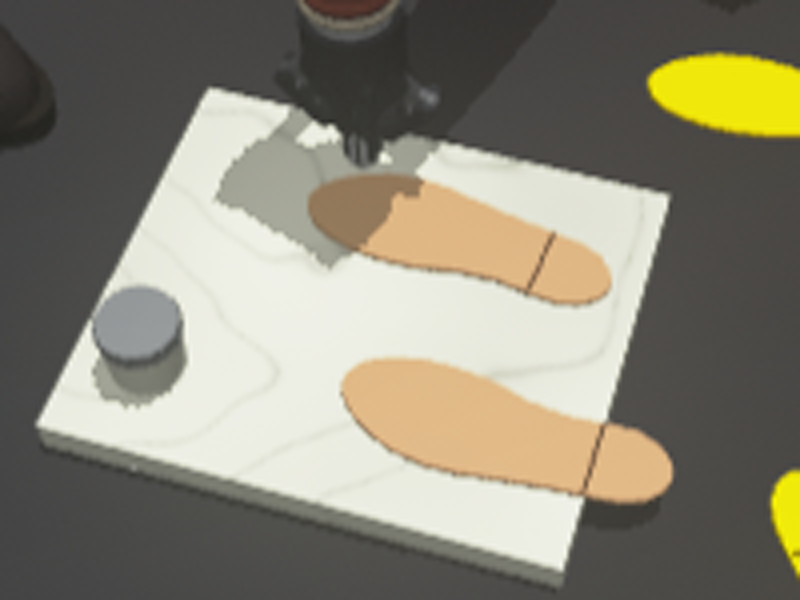

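drive_tool --series '[{"x":0,"y":0,"z":-0.1,"ax":0,"ay":0,"az":0},{"x":0,"y":0,"z":-0.2,"ax":0,"ay":0,"az":0},{"x":0,"y":0,"z":-0.3,"ax":0,"ay":0,"az":0},{"x":0,"y":0,"z":-0.4,"ax":0,"ay":0,"az":0},{"x":0,"y":0,"z":-0.4,"ax":0,"ay":0,"az":0}]'

```text
time: 10.4
tool_pos: [0.4463, -0.0529, 0.0323]
tool_rot: [0.007, 0.707, 0.007, -0.707]
contact_force: [0.1, 0.8, 0.0]
gripper_width: -0.001
```

```bash
python3 look.py 9; python3 pose.py 9 scene
```

```text
[ 0.44578847 -0.05276326  0.03214113] [ 0.006553    0.70719312  0.00660489 -0.70695921] [ 0.17039847  0.27985921 -0.14305425] [-0.0161057   0.02358572  0.00966979]
scene cc 0.9987 line mid 0.489 0.1051 insole ang -0.0569 slab ang 0.0224 short mm 78.05
```

View pics/scene9c.png

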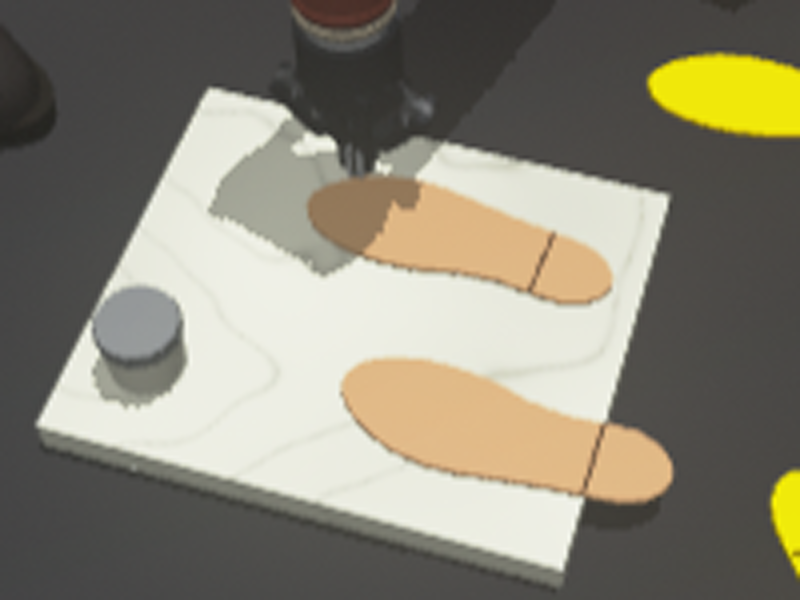

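The side push works: the angle went from −0.076 to −0.057. I'll keep going.

drive_tool --series '[{"x":0,"y":0,"z":-0.06,"ax":0,"ay":0,"az":0},{"x":0,"y":0,"z":-0.15,"ax":0,"ay":0,"az":0},{"x":0,"y":0,"z":-0.24,"ax":0,"ay":0,"az":0},{"x":0,"y":0,"z":-0.32,"ax":0,"ay":0,"az":0},{"x":0,"y":0,"z":-0.32,"ax":0,"ay":0,"az":0}]'

```text
time: 10.92
tool_pos: [0.4542, -0.0527, 0.0323]
tool_rot: [0.007, 0.707, 0.007, -0.707]
contact_force: [0.1, -0.1, 0.3]
gripper_width: 0.001
```

```bash
python3 look.py 10; python3 pose.py 10 scene
```

```text
[ 0.45383662 -0.05263028  0.03218559] [ 0.00656425  0.70724075  0.00660635 -0.70691144] [ 0.26612631  0.29356042 -0.32006541] [ 0.02984633 -0.03343777 -0.02912509]
scene cc 0.9985 line mid 0.488 0.1063 insole ang -0.0018 slab ang 0.0224 short mm 76.82
```

drive_tool --series '[{"x":0,"y":0,"z":-0.06,"ax":0,"ay":0,"az":0},{"x":0,"y":0,"z":-0.12,"ax":0,"ay":0,"az":0},{"x":0,"y":0,"z":-0.12,"ax":0,"ay":0,"az":0}]'

```text
time: 11.27
tool_pos: [0.457, -0.0526, 0.0323]
tool_rot: [0.007, 0.707, 0.007, -0.707]
contact_force: [0.1, -0.7, 0.5]
gripper_width: 0.003
```

```bash
python3 look.py 11; python3 pose.py 11 scene
```

```text
[ 0.45678658 -0.05257384  0.03217936] [ 0.00653959  0.70725178  0.00658217 -0.70690087] [-0.15638311 -0.21850063  0.25038458] [0.00969152 0.01805652 0.01121179]
scene cc 0.9985 line mid 0.4877 0.1067 insole ang 0.0171 slab ang 0.0224 short mm 76.42
```

drive_tool --series '[{"x":0,"y":0,"z":0.2,"ax":0,"ay":0,"az":0},{"x":-0.4,"y":0,"z":0.5,"ax":0,"ay":0,"az":0},{"x":-1,"y":0,"z":0.6,"ax":0,"ay":0,"az":0},{"x":-1.4,"y":0,"z":0.6,"ax":0,"ay":0,"az":0},{"x":-1.4,"y":0,"z":0.6,"ax":0,"ay":0,"az":0}]'

```text
time: 11.78
tool_pos: [0.4433, -0.0534, 0.0697]
tool_rot: [0.007, 0.709, 0.006, -0.705]
contact_force: [-0.4, -0.7, 1.1]
gripper_width: 0.005
```

```bash
python3 look.py 12; python3 pose.py 12 scene; python3 meas.py 12 .478 .105 0.018
```

```text
[ 0.44218085 -0.05301332  0.06765147] [ 0.00669907  0.70778601  0.00640007 -0.70636614] [-0.66855612  0.12576403  0.51862589] [-0.00938944  0.03474305  0.03293087]
scene cc 0.9988 line mid 0.4877 0.1066 insole ang 0.0173 slab ang 0.0224 short mm 76.46
top line [0.4787 0.1051] ang 0.0356 res 0.00015 edge ang 0.0153 short of edge mm 76.74
scene line [0.482  0.1067] ang 0.0209 res 0.00029 edge ang 0.0224 short of edge mm 76.31
```

View pics/scene12c.png

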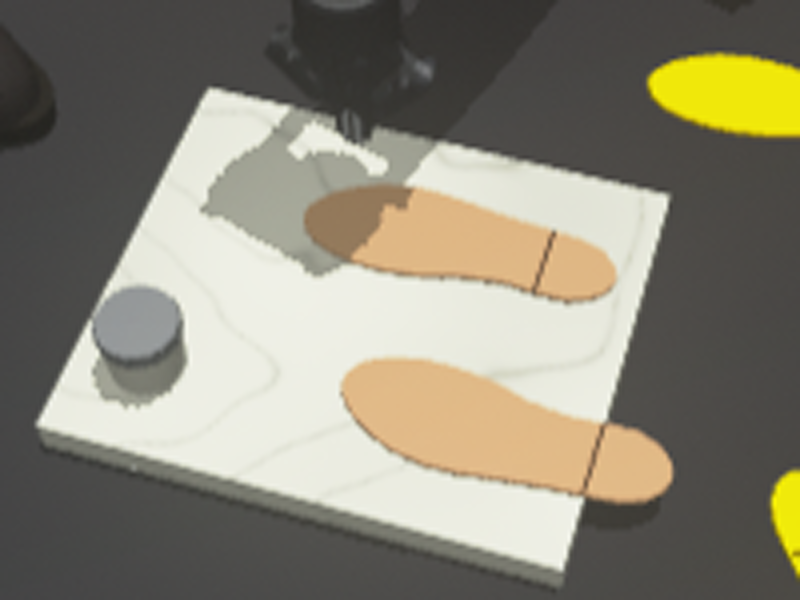

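Square within about 0.005–0.02 rad by the different estimates. The remaining distance is 76.5 mm. I'll press near the insole's middle with shut fingers and drag along the slab's y.

drive_tool --series '[{"x":0,"y":-0.7,"z":-0.4,"ax":0,"ay":0,"az":0},{"x":0,"y":-1.6,"z":-0.9,"ax":0,"ay":0,"az":0},{"x":0,"y":-2.5,"z":-1.4,"ax":0,"ay":0,"az":0},{"x":0,"y":-3.1,"z":-1.65,"ax":0,"ay":0,"az":0},{"x":0,"y":-3.3,"z":-1.7,"ax":0,"ay":0,"az":0}]'

```text
time: 12.3
tool_pos: [0.4829, 0.0321, 0.0663]
tool_rot: [-0.007, -0.707, -0.008, 0.707]
contact_force: [-0.2, 0.3, 0.2]
gripper_width: -0.003
```

drive_tool --series '[{"x":0.3,"y":0,"z":0,"ax":0,"ay":0,"az":0},{"x":0.6,"y":0,"z":0,"ax":0,"ay":0,"az":0},{"x":0.8,"y":0,"z":0,"ax":0,"ay":0,"az":0},{"x":0.9,"y":0,"z":0,"ax":0,"ay":0,"az":0},{"x":0.9,"y":0,"z":0,"ax":0,"ay":0,"az":0}]'

```text
time: 12.72
tool_pos: [0.4814, 0.0298, 0.0432]
tool_rot: [-0.006, -0.706, -0.006, 0.708]
contact_force: [-0.3, 0.1, -0.1]
gripper_width: 0.001
```

drive_tool --series '[{"x":0.08,"y":0,"z":0,"ax":0,"ay":0,"az":0},{"x":0.16,"y":0,"z":0,"ax":0,"ay":0,"az":0},{"x":0.2,"y":0,"z":0,"ax":0,"ay":0,"az":0},{"x":0.2,"y":0,"z":0,"ax":0,"ay":0,"az":0}]'

```text
time: 13.05
tool_pos: [0.4826, 0.0303, 0.0396]
tool_rot: [0.006, 0.707, 0.006, -0.707]
contact_force: [-0.1, -0.0, 0.8]
gripper_width: 0.003
```

drive_tool --series '[{"x":0.06,"y":0,"z":0,"ax":0,"ay":0,"az":0},{"x":0.12,"y":0,"z":0,"ax":0,"ay":0,"az":0},{"x":0.14,"y":0,"z":0,"ax":0,"ay":0,"az":0},{"x":0.14,"y":0,"z":0,"ax":0,"ay":0,"az":0}]'

```text
time: 13.38
tool_pos: [0.4825, 0.0305, 0.036]
tool_rot: [0.007, 0.707, 0.007, -0.707]
contact_force: [0.1, -0.7, 0.4]
gripper_width: -0.003
```

drive_tool --series '[{"x":0.02,"y":0,"z":0,"ax":0,"ay":0,"az":0},{"x":0.04,"y":0,"z":0,"ax":0,"ay":0,"az":0},{"x":0.06,"y":0,"z":0,"ax":0,"ay":0,"az":0},{"x":0.06,"y":0,"z":0,"ax":0,"ay":0,"az":0}]'

```text
time: 13.72
tool_pos: [0.4829, 0.0304, 0.035]
tool_rot: [0.007, 0.707, 0.007, -0.707]
contact_force: [-1.4, -0.3, 1.4]
gripper_width: 0.001
```

drive_tool --series '[{"x":0.02,"y":0,"z":0,"ax":0,"ay":0,"az":0},{"x":0.04,"y":0,"z":0,"ax":0,"ay":0,"az":0},{"x":0.04,"y":0,"z":0,"ax":0,"ay":0,"az":0}]'

```text
time: 13.97
tool_pos: [0.4835, 0.0304, 0.035]
tool_rot: [0.007, 0.708, 0.007, -0.706]
contact_force: [-2.6, 0.5, 6.9]
gripper_width: -0.0
```

drive_tool --series '[{"x":0,"y":-0.15,"z":0,"ax":0,"ay":0,"az":0},{"x":0,"y":-0.45,"z":0,"ax":0,"ay":0,"az":0},{"x":0,"y":-0.75,"z":0,"ax":0,"ay":0,"az":0},{"x":0,"y":-1.05,"z":0,"ax":0,"ay":0,"az":0},{"x":0,"y":-1.2,"z":0,"ax":0,"ay":0,"az":0}]'

```text
time: 14.38
tool_pos: [0.4836, 0.0605, 0.035]
tool_rot: [0.007, 0.708, 0.006, -0.706]
contact_force: [0.5, -2.1, 5.1]
gripper_width: -0.002
```

```bash
python3 look.py 13; python3 pose.py 13 scene; python3 meas.py 13 .478 .135 0.018
```

```text
[0.48354618 0.06094431 0.03503568] [ 0.00662538  0.70833135  0.00687264 -0.70581553] [0.11199279 2.11262666 5.6747077 ] [0.26215725 0.0366385  0.03147195]
scene cc 0.9444 line mid 0.4914 0.1355 insole ang -0.0094 slab ang 0.0224 short mm 47.71
top line [0.4781 0.128 ] ang 0.0745 res 0.00119 edge ang 0.0153 short of edge mm 53.81
scene line [0.4819 0.1354] ang -0.0076 res 0.00021 edge ang 0.0224 short of edge mm 47.58
```

View pics/scene13c.png

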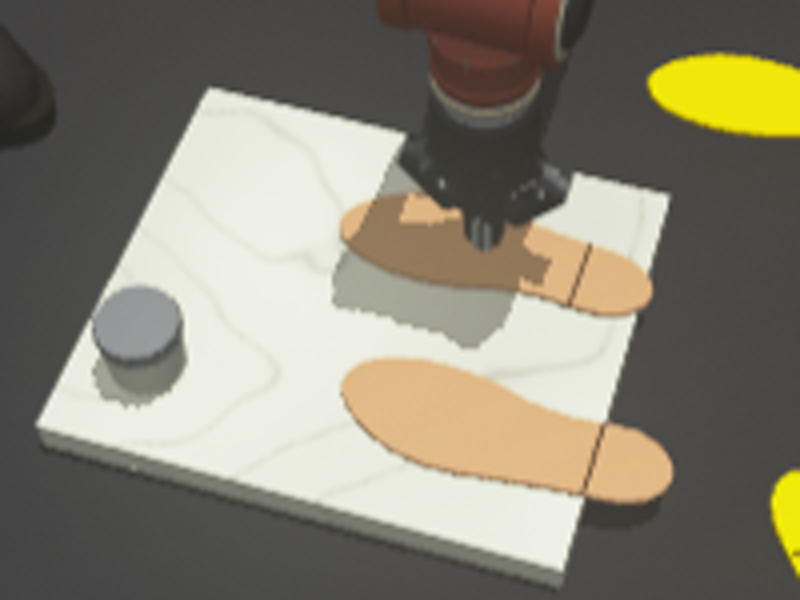

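drive_tool --series '[{"x":0,"y":-0.15,"z":0,"ax":0,"ay":0,"az":0},{"x":0,"y":-0.4,"z":0,"ax":0,"ay":0,"az":0},{"x":0,"y":-0.7,"z":0,"ax":0,"ay":0,"az":0},{"x":0,"y":-0.9,"z":0,"ax":0,"ay":0,"az":0},{"x":0,"y":-1.0,"z":0,"ax":0,"ay":0,"az":0}]'

```text
time: 14.9
tool_pos: [0.4831, 0.0855, 0.035]
tool_rot: [0.007, 0.708, 0.006, -0.706]
contact_force: [0.2, -2.3, 6.1]
gripper_width: -0.001
```

drive_tool --series '[{"x":0,"y":-0.15,"z":0,"ax":0,"ay":0,"az":0},{"x":0,"y":-0.35,"z":0,"ax":0,"ay":0,"az":0},{"x":0,"y":-0.55,"z":0,"ax":0,"ay":0,"az":0},{"x":0,"y":-0.6,"z":0,"ax":0,"ay":0,"az":0},{"x":0,"y":-0.6,"z":0,"ax":0,"ay":0,"az":0}]'

```text
time: 15.32
tool_pos: [0.4828, 0.1006, 0.035]
tool_rot: [0.007, 0.708, 0.007, -0.706]
contact_force: [0.2, 0.4, 5.6]
gripper_width: -0.004
```

```bash
python3 look.py 14; python3 pose.py 14 scene; python3 meas.py 14 .478 .174 0.0
```

```text
[0.48282396 0.10061731 0.03503962] [ 0.00650882  0.70831287  0.00670582 -0.70583677] [-0.38367239  0.5242778   5.46179946] [0.05111316 0.05555535 0.00942726]
scene cc 0.9363 line mid 0.4946 0.1749 insole ang -0.0621 slab ang 0.0224 short mm 8.42
top line [0.4804 0.1651] ang -0.431 res 0.00507 edge ang 0.0153 short of edge mm 16.8
scene line [0.4839 0.1745] ang -0.0534 res 0.00029 edge ang 0.0224 short of edge mm 8.49
```

View pics/scene14c.png

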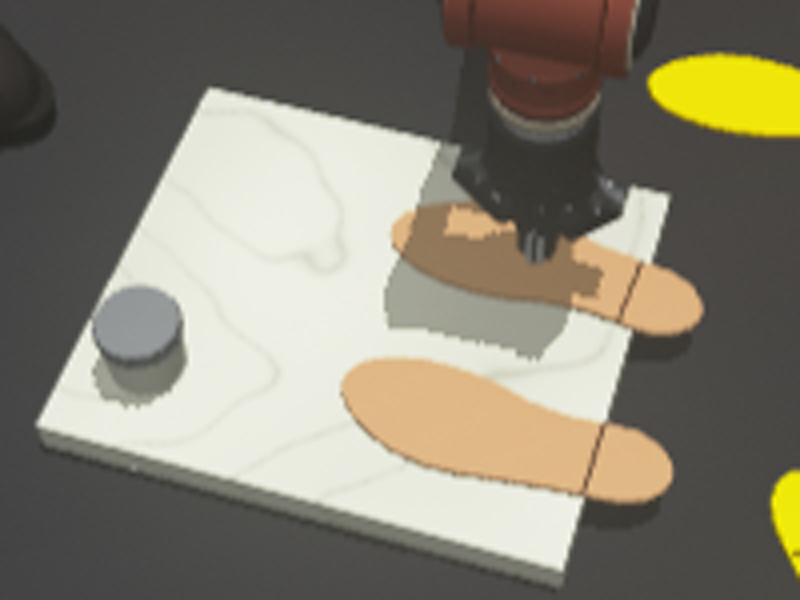

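The drag carried the line to 8.5 mm short but turned the insole back to about −0.06 rad. I'll repeat the toe side push, then finish the last millimetres.

drive_tool --series '[{"x":-0.4,"y":0,"z":0,"ax":0,"ay":0,"az":0},{"x":-1.0,"y":0.4,"z":0.3,"ax":0,"ay":0,"az":0},{"x":-1.2,"y":1.4,"z":1,"ax":0,"ay":0,"az":0},{"x":-1.2,"y":2.4,"z":1.7,"ax":0,"ay":0,"az":0},{"x":-1.2,"y":3.1,"z":2.1,"ax":0,"ay":0,"az":0}]'

```text
time: 15.83
tool_pos: [0.4292, 0.0209, 0.0642]
tool_rot: [0.007, 0.707, 0.006, -0.707]
contact_force: [0.2, -1.3, -0.2]
gripper_width: -0.0
```

drive_tool --series '[{"x":0.1,"y":0.2,"z":0.1,"ax":0,"ay":0,"az":0},{"x":0.4,"y":0.2,"z":0.1,"ax":0,"ay":0,"az":0},{"x":0.8,"y":0.2,"z":0.1,"ax":0,"ay":0,"az":0},{"x":1.0,"y":0.2,"z":0.1,"ax":0,"ay":0,"az":0},{"x":1.0,"y":0.2,"z":0.1,"ax":0,"ay":0,"az":0}]'

```text
time: 16.25
tool_pos: [0.4266, 0.0178, 0.0364]
tool_rot: [-0.007, -0.706, -0.007, 0.708]
contact_force: [0.2, 0.3, 0.2]
gripper_width: -0.0
```

drive_tool --series '[{"x":0,"y":0,"z":0,"ax":0,"ay":0,"az":0},{"x":0,"y":0,"z":0,"ax":0,"ay":0,"az":0}]'

```text
time: 16.42
tool_pos: [0.4281, 0.0174, 0.0385]
tool_rot: [-0.007, -0.707, -0.007, 0.707]
contact_force: [0.8, -0.2, 0.6]
gripper_width: 0.0
```

```bash
python3 look.py 15; python3 pose.py 15 scene; python3 meas.py 15 .478 .174 -0.04
```

```text
[0.42833332 0.01718187 0.03890068] [ 0.00677808  0.70737363  0.00680018 -0.70677462] [-0.74766899 -0.93974067  0.60476958] [ 0.02007954  0.03067138 -0.00919772]
scene cc 0.9945 line mid 0.4942 0.1748 insole ang -0.0705 slab ang 0.0224 short mm 8.5
top line [0.478  0.1747] ang -0.2774 res 0.00288 edge ang 0.0153 short of edge mm 7.17
scene line [0.4839 0.1745] ang -0.0538 res 0.00031 edge ang 0.0224 short of edge mm 8.48
```

View pics/scene15c.png

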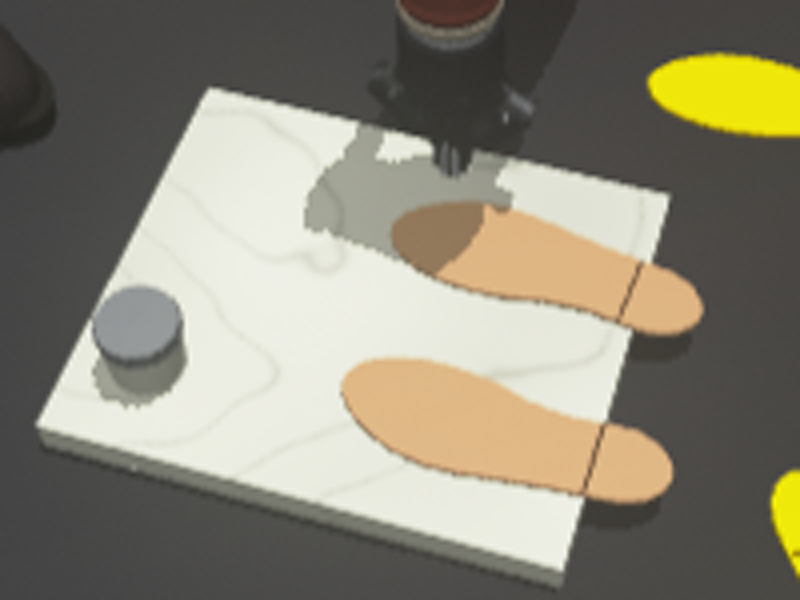

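drive_tool --series '[{"x":0.1,"y":0,"z":0,"ax":0,"ay":0,"az":0},{"x":0.2,"y":0,"z":0,"ax":0,"ay":0,"az":0},{"x":0.26,"y":0,"z":0,"ax":0,"ay":0,"az":0},{"x":0.26,"y":0,"z":0,"ax":0,"ay":0,"az":0},{"x":0.26,"y":0,"z":0,"ax":0,"ay":0,"az":0}]'

```text
time: 16.93
tool_pos: [0.4277, 0.0169, 0.032]
tool_rot: [0.007, 0.707, 0.007, -0.707]
contact_force: [0.0, 0.5, 0.5]
gripper_width: -0.001
```

drive_tool --series '[{"x":0,"y":0,"z":-0.1,"ax":0,"ay":0,"az":0},{"x":0,"y":0,"z":-0.3,"ax":0,"ay":0,"az":0},{"x":0,"y":0,"z":-0.5,"ax":0,"ay":0,"az":0},{"x":0,"y":0,"z":-0.7,"ax":0,"ay":0,"az":0},{"x":0,"y":0,"z":-0.8,"ax":0,"ay":0,"az":0}]'

```text
time: 17.35
tool_pos: [0.449, 0.0172, 0.0324]
tool_rot: [0.007, 0.707, 0.007, -0.707]
contact_force: [-0.0, -0.2, 0.3]
gripper_width: -0.0
```

drive_tool --series '[{"x":0,"y":0,"z":-0.1,"ax":0,"ay":0,"az":0},{"x":0,"y":0,"z":-0.2,"ax":0,"ay":0,"az":0},{"x":0,"y":0,"z":-0.2,"ax":0,"ay":0,"az":0}]'

```text
time: 17.6
tool_pos: [0.4534, 0.0174, 0.0323]
tool_rot: [0.007, 0.707, 0.007, -0.707]
contact_force: [-0.3, -0.6, -0.1]
gripper_width: -0.0
```

```bash
python3 look.py 16; python3 pose.py 16 scene; python3 meas.py 16 .478 .174 -0.02
```

```text
[0.45289404 0.01738714 0.03209251] [ 0.00650489  0.70716641  0.00659004 -0.70698651] [-1.00659675  0.05754089 -0.30591766] [-0.04346888  0.0014034   0.00904363]
scene cc 0.9937 line mid 0.4934 0.1757 insole ang -0.0409 slab ang 0.0224 short mm 7.59
top line [0.478  0.1747] ang -0.2138 res 0.00268 edge ang 0.0153 short of edge mm 7.19
scene line [0.4826 0.1752] ang -0.0155 res 0.00027 edge ang 0.0224 short of edge mm 7.81
```

View pics/scene16c.png

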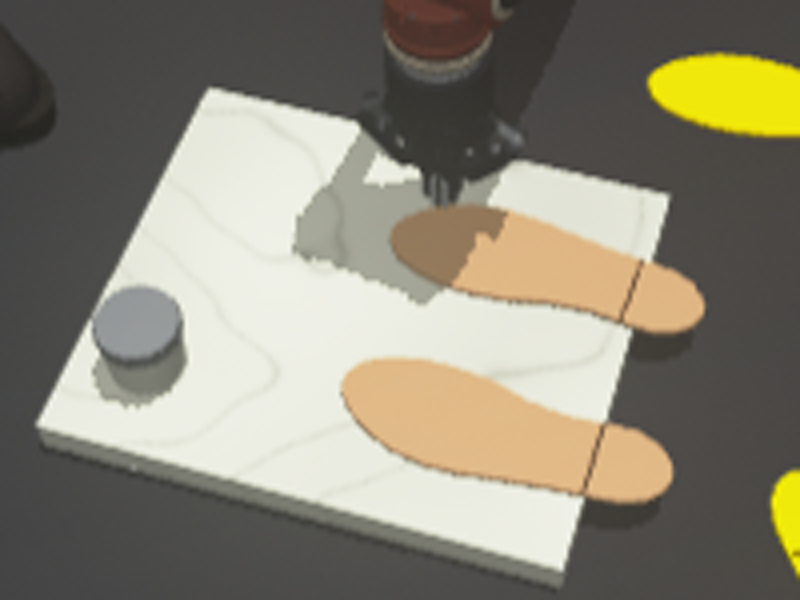

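```bash
sed -i 's|r=np.clip((b\[...,2\]-b\[...,0\])/np.maximum(b\[...,2\],30),0,1); r=cv2.GaussianBlur(np.clip(r/0.35,0,1)|r=cv2.GaussianBlur(np.clip((b[...,2]-b[...,0]-8)/25,0,1)|' pose.py
for k in 12 15 16; do python3 pose.py $k scene; done
python3 - <<'E'
from h import *
f=dict(np.load("scene16.npz")); cv2.imwrite("pics/z16.png",cv2.resize(f["img"][240:330,290:380],None,fx=6,fy=6,interpolation=cv2.INTER_CUBIC))
f0=dict(np.load("scene0.npz"))
# mate line angle as a check of the line fit
for kk in("0","5","12","16"):
    f=dict(np.load(f"scene{kk}.npz"))
    q=[[350.7,306.5],[346.3,323.7]]; L=ray(f,q,.035)[:,:2]
    c,d,_,r=edgefit(f,L[0],L[1],.035,R=3,mode="dark",n=30); d*=np.sign(d[0]); print("mate line",c.round(4),np.arctan2(d[1],d[0]).round(4),r.round(5))
E
```

```text
scene cc 0.9978 line mid 0.4876 0.107 insole ang 0.0184 slab ang 0.0224 short mm 76.1
scene cc 0.9974 line mid 0.494 0.174 insole ang -0.0672 slab ang 0.0224 short mm 9.3
scene cc 0.9967 line mid 0.4932 0.1749 insole ang -0.0374 slab ang 0.0224 short mm 8.33
mate line [0.6342 0.1854] 0.0138 0.00026
mate line [0.6342 0.1854] 0.014 0.00026
mate line [0.6342 0.1854] 0.0139 0.00026
mate line [0.6342 0.1854] 0.0139 0.00026
```

View pics/z16.png

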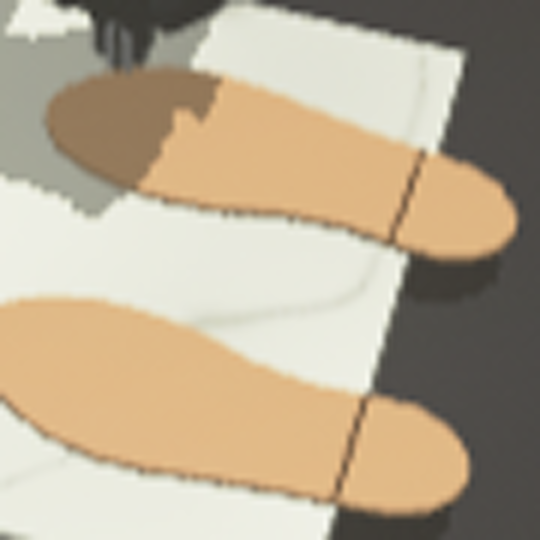

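drive_tool --series '[{"x":0,"y":0,"z":-0.08,"ax":0,"ay":0,"az":0},{"x":0,"y":0,"z":-0.18,"ax":0,"ay":0,"az":0},{"x":0,"y":0,"z":-0.26,"ax":0,"ay":0,"az":0},{"x":0,"y":0,"z":-0.26,"ax":0,"ay":0,"az":0}]'

```text
time: 18.03
tool_pos: [0.4599, 0.0175, 0.0323]
tool_rot: [0.007, 0.707, 0.007, -0.707]
contact_force: [-0.2, 0.4, -0.5]
gripper_width: -0.002
```

```bash
python3 look.py 17; python3 pose.py 17 scene; python3 meas.py 17 .478 .1755 0.01
```

```text
[0.45952341 0.01748183 0.03219736] [ 0.00654177  0.70725255  0.00656868 -0.70690019] [-0.32495888 -0.5850465  -0.06010022] [ 0.01148968 -0.00743585  0.01006195]
scene cc 0.996 line mid 0.4919 0.1758 insole ang 0.0099 slab ang 0.0224 short mm 7.36
top line [0.478 0.175] ang -0.196 res 0.0031 edge ang 0.0153 short of edge mm 6.83
scene line [0.4826 0.1756] ang 0.0205 res 0.0003 edge ang 0.0224 short of edge mm 7.41
```

Square again (0.010 by the shape fit, 0.021 by the line fit; slab about 0.018), and 7.4 mm short. The mate's own line reads 0.7 mm short, so the drag is about 7 mm.

drive_tool --series '[{"x":0,"y":0,"z":0.2,"ax":0,"ay":0,"az":0},{"x":-0.4,"y":0,"z":0.4,"ax":0,"ay":0,"az":0},{"x":-1,"y":0,"z":0.4,"ax":0,"ay":0,"az":0},{"x":-1.2,"y":-0.7,"z":0.1,"ax":0,"ay":0,"az":0},{"x":-1.2,"y":-1.6,"z":-0.3,"ax":0,"ay":0,"az":0}]'

```text
time: 18.55
tool_pos: [0.4669, 0.0571, 0.0639]
tool_rot: [0.006, 0.708, 0.005, -0.706]
contact_force: [0.4, -0.6, 0.3]
gripper_width: 0.0
```

drive_tool --series '[{"x":0,"y":-0.8,"z":-0.3,"ax":0,"ay":0,"az":0},{"x":0,"y":-1.4,"z":-0.55,"ax":0,"ay":0,"az":0},{"x":0.2,"y":-1.7,"z":-0.65,"ax":0,"ay":0,"az":0},{"x":0.5,"y":-1.7,"z":-0.65,"ax":0,"ay":0,"az":0},{"x":0.7,"y":-1.7,"z":-0.65,"ax":0,"ay":0,"az":0}]'

```text
time: 18.97
tool_pos: [0.4806, 0.1002, 0.0434]
tool_rot: [-0.007, -0.707, -0.007, 0.708]
contact_force: [0.2, -0.8, 0.3]
gripper_width: -0.001
```

drive_tool --series '[{"x":0.1,"y":0,"z":0,"ax":0,"ay":0,"az":0},{"x":0.14,"y":0,"z":0,"ax":0,"ay":0,"az":0},{"x":0.14,"y":0,"z":0,"ax":0,"ay":0,"az":0},{"x":0.14,"y":0,"z":0,"ax":0,"ay":0,"az":0}]'

```text
time: 19.3
tool_pos: [0.4815, 0.0999, 0.0411]
tool_rot: [0.006, 0.707, 0.006, -0.707]
contact_force: [0.4, 0.4, 0.4]
gripper_width: 0.0
```

drive_tool --series '[{"x":0.08,"y":0,"z":0,"ax":0,"ay":0,"az":0},{"x":0.15,"y":0,"z":0,"ax":0,"ay":0,"az":0},{"x":0.2,"y":0,"z":0,"ax":0,"ay":0,"az":0},{"x":0.2,"y":0,"z":0,"ax":0,"ay":0,"az":0}]'

```text
time: 19.63
tool_pos: [0.4814, 0.1003, 0.0359]
tool_rot: [0.007, 0.707, 0.007, -0.707]
contact_force: [-0.6, 0.5, 0.2]
gripper_width: -0.009
```

drive_tool --series '[{"x":0.02,"y":0,"z":0,"ax":0,"ay":0,"az":0},{"x":0.04,"y":0,"z":0,"ax":0,"ay":0,"az":0},{"x":0.06,"y":0,"z":0,"ax":0,"ay":0,"az":0},{"x":0.06,"y":0,"z":0,"ax":0,"ay":0,"az":0}]'

```text
time: 19.97
tool_pos: [0.4819, 0.1005, 0.035]
tool_rot: [0.007, 0.707, 0.007, -0.707]
contact_force: [-1.0, -0.6, 3.1]
gripper_width: -0.002
```

Contact at 3 N. I'll add a little pressure and drag 7 mm.

drive_tool --series '[{"x":0.02,"y":0,"z":0,"ax":0,"ay":0,"az":0},{"x":0.02,"y":-0.06,"z":0,"ax":0,"ay":0,"az":0},{"x":0.02,"y":-0.16,"z":0,"ax":0,"ay":0,"az":0},{"x":0.02,"y":-0.25,"z":0,"ax":0,"ay":0,"az":0},{"x":0.02,"y":-0.29,"z":0,"ax":0,"ay":0,"az":0}]'

```text
time: 20.38
tool_pos: [0.4824, 0.1078, 0.035]
tool_rot: [0.007, 0.708, 0.007, -0.706]
contact_force: [-0.4, -2.2, 5.6]
gripper_width: -0.003
```

drive_tool --series '[{"x":0,"y":0,"z":0,"ax":0,"ay":0,"az":0},{"x":0,"y":0,"z":0,"ax":0,"ay":0,"az":0}]'

```text
time: 20.55
tool_pos: [0.4824, 0.1079, 0.035]
tool_rot: [0.007, 0.708, 0.007, -0.706]
contact_force: [0.9, -0.4, 5.7]
gripper_width: 0.007
```

```bash
python3 look.py 18; python3 pose.py 18 scene; python3 meas.py 18 .478 .1825 0.01
```

```text
[0.48244165 0.10788949 0.03504448] [ 0.00656855  0.70796581  0.00666644 -0.7061847 ] [ 0.30732893 -1.19812328  5.55498072] [-0.14392285  0.02835385  0.02978233]
scene cc 0.9394 line mid 0.4939 0.1823 insole ang 1e-04 slab ang 0.0224 short mm 0.95
top line [0.4888 0.1734] ang -0.5448 res 0.00154 edge ang 0.0153 short of edge mm 8.63
scene line [0.4833 0.1825] ang -0.0131 res 0.00023 edge ang 0.0224 short of edge mm 0.49
```

drive_tool --series '[{"x":-0.3,"y":0,"z":0,"ax":0,"ay":0,"az":0},{"x":-1,"y":0,"z":0,"ax":0,"ay":0,"az":0},{"x":-2,"y":0.5,"z":0.2,"ax":0,"ay":0,"az":0},{"x":-3,"y":1.5,"z":0.4,"ax":0,"ay":0,"az":0},{"x":-4,"y":2.7,"z":0.6,"ax":0,"ay":0,"az":0}]'

```text
time: 21.07
tool_pos: [0.4666, 0.0405, 0.1346]
tool_rot: [-0.007, -0.707, -0.008, 0.707]
contact_force: [0.2, -0.9, -0.1]
gripper_width: -0.002
```

drive_tool --series '[{"x":-0.2,"y":1.2,"z":0.2,"ax":0,"ay":0,"az":0},{"x":-0.2,"y":2.4,"z":0.4,"ax":0,"ay":0,"az":0},{"x":-0.2,"y":3.6,"z":0.4,"ax":0,"ay":0,"az":0},{"x":-0.2,"y":4.8,"z":0.4,"ax":0,"ay":0,"az":0},{"x":-0.2,"y":5.6,"z":0.4,"ax":0,"ay":0,"az":0}]'

```text
time: 21.48
tool_pos: [0.4598, -0.1021, 0.1392]
tool_rot: [0.006, 0.707, 0.006, -0.707]
contact_force: [-0.3, 0.5, 0.8]
gripper_width: 0.001
```

drive_tool --series '[{"x":0,"y":1.2,"z":0,"ax":0,"ay":0,"az":0},{"x":0,"y":2.4,"z":0,"ax":0,"ay":0,"az":0},{"x":0,"y":3.4,"z":0,"ax":0,"ay":0,"az":0},{"x":0,"y":4.0,"z":0,"ax":0,"ay":0,"az":0}]'

```text
time: 21.82
tool_pos: [0.4617, -0.2021, 0.1389]
tool_rot: [0.006, 0.707, 0.006, -0.707]
contact_force: [-0.5, 0.3, -0.1]
gripper_width: 0.002
```

```bash
python3 look.py 19; python3 pose.py 19 scene top; python3 meas.py 19 .478 .1825 0.01
```

```text
[ 0.46182617 -0.2017968   0.13897213] [-0.00532825 -0.70707726 -0.00563653  0.70709376] [-0.50735981 -0.10432708 -0.53888114] [-0.02228604 -0.00904821  0.01219451]
scene cc 0.9975 line mid 0.4936 0.1825 insole ang -0.005 slab ang 0.0224 short mm 0.71
top cc 0.9938 line mid 0.4897 0.1815 insole ang -0.0074 slab ang 0.0153 short mm 0.48
top line [0.4806 0.181 ] ang -0.0316 res 0.00014 edge ang 0.0153 short of edge mm 0.86
scene line [0.4833 0.1825] ang -0.0134 res 0.00023 edge ang 0.0224 short of edge mm 0.49
```

View pics/scene19c.png

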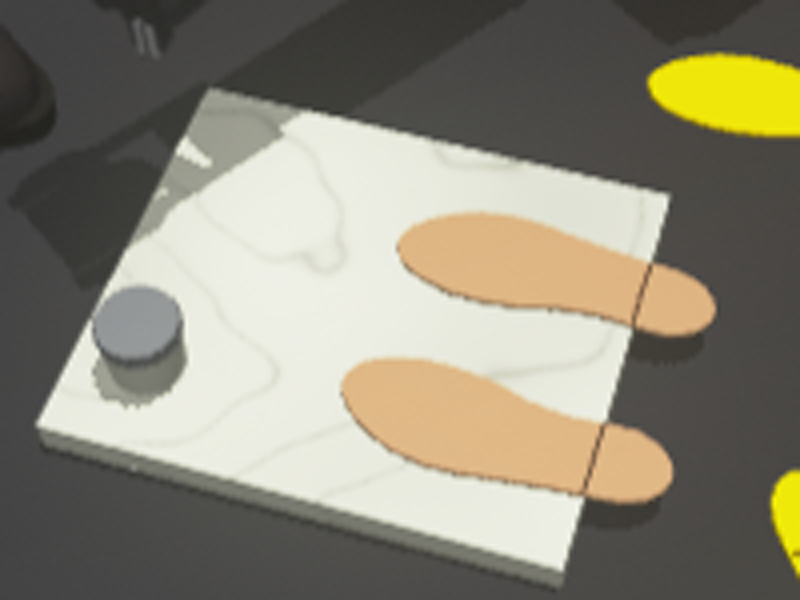

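View pics/top19c.png

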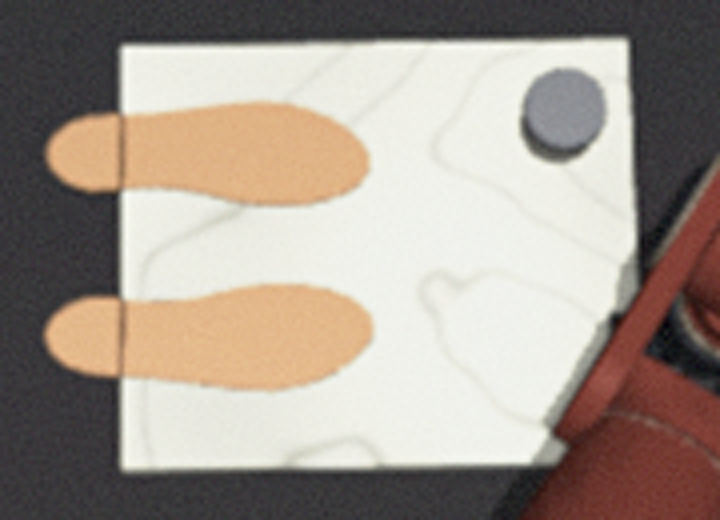

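Both views put the scored line on the slab edge: scene crop (650,265)–(633,325), top crop (121,298)–(121,377). It is in line with the mate's. The estimates give 0.5–0.9 mm short and 0.02–0.05 rad off square. I'll check quickly that the other objects haven't moved, then hand in.

```bash
python3 - <<'E'
from h import *
for n,bs in(("scene",{"mate":(282,286,372,330),"pot":(215,265,255,300),"scissors":(435,280,525,325),"loafer":(138,185,218,240)}),("top",{"mate":(245,160,335,198),"pot":(365,152,398,185),"scissors":(115,222,192,248)})):
    a=dict(np.load(n+"0.npz"))["img"]; b=dict(np.load(n+"19.npz"))["img"]
    for k,(x0,y0,x1,y1) in bs.items():
        s,_=cv2.phaseCorrelate(*[cv2.cvtColor(i[y0:y1,x0:x1],cv2.COLOR_BGR2GRAY).astype(np.float32) for i in(a,b)]); print(n,k,"shift px",np.round(s,3))
workorder.job_done()
E
```

```text
scene mate shift px [-0.009  0.46 ]
scene pot shift px [ 0.002 -0.012]
scene scissors shift px [-0.009  0.498]
scene loafer shift px [0.036 0.007]
top mate shift px [0.003 0.007]
top pot shift px [0.053 0.014]
top scissors shift px [-0.049  0.464]
the job is handed in; nothing more can be done
```

The insole is in place and the job is handed in, at about 22 s of the 42 s allowed. I pressed on it lightly with the fingertips (about 6 N, briefly 14 N during a turn attempt) and dragged it along the slab. To square it, I pushed its toe sideways twice with the shut fingers, then pulled the fingers clear.

**Line on the edge:** across both cameras and two methods, the scored line is 0.5–0.9 mm short of the slab edge; the limit is 6 mm.

**Squareness:** the outline fits give about 0.02–0.03 rad off square, and the less certain line fits give 0.035–0.05 rad. These disagree somewhat, but both are under the 0.09 limit.

**Other objects:** the mate, pot, loafer and scissors showed no real movement. The shift check read about 0.5 pixel (1–1.5 mm) for the mate and scissors in the scene camera, and for the scissors in the top camera. I take that as measurement error: the mate read zero in the top camera, and the arm never went near the scissors. The loafer was only checked in the scene camera.

**What did not work:** turning the insole with two spread fingers failed twice, because only one fingertip carried the load. The main drag also turned the insole back by about 0.08 rad, which is why it needed the second toe push.

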